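Fit the adjustable wrench to the clamp nut and tighten it

ROBOT

A 6-joint arm with a two-finger parallel gripper is mounted at the origin on the work surface. World frame = base frame: x ahead of the robot, y to its left, z up, the work surface at z = 0. Lengths are in m, angles in rad, forces in N, time in s.
With the tool pointing down it reaches from about 0.25 to 0.775 m from the base axis. Payload 4 kg.
Tool frame: the origin (TCP) lies midway between the tips of the shut fingers; the grasp point (between the pads) lies 19 mm behind it (robot.tcp_to_grasp is the distance from the TCP to the grasp point, in m); z points along the fingers, x is the direction in which the jaws open and shut, and the axes are right-handed (so a half turn about z gives the same grasp; the last joint's range is limited). The gripper opens to 94 mm and grips with 3 to 60 N. Pads are 16 mm wide; open, the fingers measure 119 mm over their backs; the gripper's body (75 mm by 177 mm) begins 78 mm behind the grasp point.
Start: joints at [-1.351, 0.087, 1.371, -0, 1.684, -0.103], TCP at [0.174, -0.522, 0.206] pointing down, gripper open.
Joint ranges: [-3.1, 3.1], [-0.76, 2.03], [0.27, 2.55], [-1.08, 4.22], [0.17, 2.65], [-2.57, 2.57]. Speed limits (rad/s): [2.79, 2.79, 3.14, 3.14, 3.14, 3.14].

INTERFACE

Orientations are given as [roll, pitch, yaw] about the fixed x, y, z axes, in that order (R = Rz(yaw) Ry(pitch) Rx(roll)).
In Python, from bench import get_obs, vision, robot gives the robot as it stands.
- The arm moves only by the tool servo_tool, never from a script. Its argument "targets" is text: rows parted by semicolons, each of 7 numbers parted by spaces: the opening, from 0 (shut) to 1 (fully open), then the shift along the tool's x, y, z as a fraction of full scale, then the turn, a rotation vector about the tool's x, y, z as a fraction of full scale. A call has 1 to 12 rows; each row is the pose to reach, as a shift and turn from the pose commanded when the call began, along the tool's axes at that moment, turning the shorter way round; what a row does not reach only later rows make up. Full scale, the value 1, is 0.25 m for a shift and pi rad for a turn. A row lasts 1/12 s, in which the tool goes at most 41.7 mm and 7.16 degrees, less where a joint would pass 70% of its speed; a pose out of reach is approached as far as the arm can. A call with a number of a shift or a turn outside -1 to 1 is refused whole. A call with a gripper value outside its range is refused whole. The fingers move at their own pace and stop on an object; the grip force is fixed at half the most. Time passes only in rows, so rows that repeat a pose let the fingers close. It gives the time, the measured TCP pose, the force and the opening at its end, in the units of the state.
- get_obs(): the state, without advancing time (a new reading comes with each control period).
- vision.snapshot(name): name is "scene" or "top"; returns a dict with "image" (400x640x3 uint8, red, green, blue), "mtx" (3x3 intrinsics, pixels), "world_from_camera" (4x4, takes a point from camera to world coordinates). Camera axes: x right, y down, z forward; pixel columns grow to the right and rows downward; lengths in m; the calibration is good to about 2 mm. A picture is of the moment at which its call begins. There is no depth.
- robot.close_job(): hands the job in, once; it reports no verdict.
The state is a dict: "time": time; "joint_positions": joint angles; "qvel": joint speeds; "joint_torque": joint torques, N m; "tool_pos": TCP position; "ee_rot": TCP orientation; "wrist_force": force on the tool from outside, world axes, zero at the start; "wrist_torque": the same for the moment, N m; "width": finger opening in m.
Only numpy, scipy, OpenCV 4.12 (cv2) and the standard library are available. Lean on these libraries where they do the work, as an engineer would, in place of code of your own. Each camera call takes 0.05 s, during which the arm holds its last target.

TASK

Lay the adjustable wrench flat around the brass nut on the carving board, its handle across the wooden rest, roll its worm until the jaws just fit the nut, then use the wrench to turn the nut clockwise a sixth of a turn, until its white line meets the red tick on the clamp plate. Let go and leave the wrench sitting on the nut with its jaws snug. Turn the nut with the wrench only, never with the gripper, and do not disturb the other things on the bench.

Things in the scene. Friction and masses are not known exactly. Their poses are not given: they have to be found in the camera images.
- wrench: Loose steel adjustable wrench, 0.5 kg, flat, worm side up. Origin: on its underside, 15 mm from the fixed jaw's face, so on the nut's axis when fitted. x out of the open mouth, handle to -x, z up. Handle: x -62 to -222 mm, 26 mm wide about y = 0, 14 mm high from the underside. Neck: x -32 to -64, y -31 to +19, 14 mm high. Centre of mass near x = -75 mm.
- jaw (a joint): Position of the moving jaw (m): mouth opening = 28 mm + this (0 to 0.013); 0.002 is an exact fit on the nut. Moved only by the worm, stays where left. Starts 4.5 to 8.5 mm wider than the nut.
- mouth (a point): Middle of the wrench's mouth, 8 mm above its origin. Fixed jaw: face 15 mm to -y, 18 mm thick. Moving jaw: face 13 mm + joint jaw to +y, 16 mm thick. Both reach 15 mm to +x of here and are 16 mm high; the bottom of the mouth is 19 mm to -x.
- worm_top (a point): Top line of the worm, mid-length: ribbed brass roller, 20 mm diameter, 18 mm long along the wrench's y, at x -42, y 2, z 20.5 mm in the wrench frame; 6.5 mm proud of the neck, 4.5 of the throat. Press a fingertip on it (5 to 10 N) and stroke along x: towards the mouth closes, towards the handle opens, 1.2 mm of jaw per 10 mm rolled. Takes 3 N at the rim; slips once tight on the nut.
- handle_mid (a point): Grip point at half the handle's height, 100 mm behind the wrench's origin (x -100, y 0, z 7 mm in the wrench frame).
- holder: Fixed plywood board, 240 x 310 x 18 mm (x, y, z; y -165 to +145 mm). Origin: on the bench straight under the nut's axis; z up. A half-carved figure, 105 mm above the bench, stands at y +103 to +139 mm, held by a strap under the nut. Under the nut a round aluminium plate, 80 mm diameter, top at z 46 mm; red tick on it 24 to 40 mm out, 60 degrees counter-clockwise from x.
- rest_mid (a point): Middle of the top of the wooden rest: a batten 220 mm long along the holder's x, 16 mm wide, 145 mm from the nut's axis on the -y side. Top 46 mm above the bench, level with the clamp plate: the wrench lies flat on both.
- nut_mid (a point): On the axis of the brass hexagon nut, 8 mm above the clamp plate. 30 mm across flats, 34.6 mm across corners, top 18.5 mm above the plate; the 16 mm stud in it ends 23 mm above the plate. It neither rises nor sinks as it turns.
- nut: The brass nut; its frame turns with it, z up. White line on top from the axis to a corner, 120 degrees counter-clockwise from its x (same as the holder's x at the start). The wrench fits with its x (mouth) along that line; its handle then crosses the rest 30 degrees off the rest's normal, towards the holder's +x end.
- nut_turn (a joint): Turn of the nut (rad), clockwise from above positive; 0 at the start, 1.047 (60 degrees) when white line meets red tick. Stiff: 0.25 N m (2.5 N at 100 mm along the handle). Stays where left; no stop near the tick.
- offcut: Bystander: pine offcut 120 x 45 x 40 mm; origin under its middle. Leave it alone.
- figure: Bystander: small carved wooden figure, 50 mm base, 87 mm high; origin under its middle. Leave it alone.
- glue: Bystander: yellow bottle, 52 mm in diameter, 130 mm high; origin under its middle. Leave it alone.
- chisel: Bystander: chisel with a black handle, 230 mm long, 22 mm high; origin under its middle. Leave it alone.
- mallet: Bystander: wooden mallet, 270 mm long, 64 mm high; origin under its middle. Leave it alone.
- pencil: Bystander: orange pencil, 165 mm long, 8 mm high; origin under its middle. Leave it alone.
- wax_tin: Bystander: green tin, 70 mm in diameter, 30 mm high; origin under its middle. Leave it alone.
- wedge_block: Bystander: brown wood block 60 x 50 x 30 mm; origin under its middle. Leave it alone.
There are look-alikes about, which are no part of the job. Of the things like the wrench, leave any that is green; of the rest the larger one is meant.

How it is judged:
By the outcome, as a careful person would: the job done as asked, in the order asked, and still so for the second after the job is handed in, with the robot touching nothing.
It also fails if it takes over 59 s, if anything falls off the work surface, if the arm or the gripper's body presses on something with over 40 N, if the wrist force passes 120 N, or if a joint passes its speed limit or range.

## Working session

There is one attempt and no reset: what is moved stays moved. The work goes in short steps, Python scripts to look and compute and a tool call to move; the robot and the scene stay as the last step left them, time stands still between calls to the robot, and variables do not carry over. Pictures are saved under pics/ and viewed, and the job is handed in when it is done.

Besides the shell and the picture viewer there is one more tool, called after "Call:" as a command line: name --argument value ..., lists and objects as JSON in quotes. servo_tool: Moves the arm, as the interface text tells. Its arguments: {"type":"object","properties":{"targets":{"type":"string"}},"required":["targets"]}

```bash
ls; mkdir -p pics; python3 - <<'E'
from bench import get_obs, vision, robot
import cv2
print(get_obs())
for n in("scene","top"):
    s=vision.snapshot(n)
    cv2.imwrite(f"pics/{n}0.png",s["image"][:,:,::-1]); print(n,s["mtx"],s["world_from_camera"])
E
```

```text
pics
{'time': 0.0, 'joint_positions': array([-1.35112313e+00,  8.79214501e-02,  1.37224193e+00, -2.72543671e-05,
        1.68358485e+00, -1.03121855e-01]), 'qvel': array([ 1.10119380e-03, -4.20400797e-05,  2.42891498e-03,  2.27228721e-04,
        5.30139733e-04, -9.27795508e-05]), 'joint_torque': array([ 7.96606514e-05, -3.40183210e+01, -3.02424681e+01,  7.17113307e-02,
        3.28652398e-02, -1.66130549e-04]), 'tool_pos': array([ 0.17432584, -0.52106697,  0.20432876]), 'ee_rot': array([-3.14139770e+00,  2.14691324e-03, -1.24800410e+00]), 'wrist_force': array([ 0.03181422,  0.59031215, -0.37681569]), 'wrist_torque': array([ 0.01690316,  0.0211738 , -0.03532146]), 'width': 0.09385756885108791}
scene [[409.77873816   0.         321.05556641]
 [  0.         409.77873816 196.67201913]
 [  0.           0.           1.        ]] [[-0.82191458  0.27546435 -0.49857378  1.20348637]
 [ 0.56906349  0.43545641 -0.69752739  0.91153847]
 [ 0.02496322 -0.85702807 -0.51466468  0.7994449 ]
 [ 0.          0.          0.          1.        ]]
top [[487.4705294    0.         319.35434055]
 [  0.         487.4705294  190.94803325]
 [  0.           0.           1.        ]] [[ 1.60165962e-02 -9.92512015e-01  1.21092401e-01  3.53754253e-01]
 [-9.99870966e-01 -1.60480502e-02  7.15543127e-04 -4.36415990e-02]
 [ 1.23311178e-03 -1.21088236e-01 -9.92640982e-01  1.48829957e+00]
 [ 0.00000000e+00  0.00000000e+00  0.00000000e+00  1.00000000e+00]]
```

View pics/scene0.png

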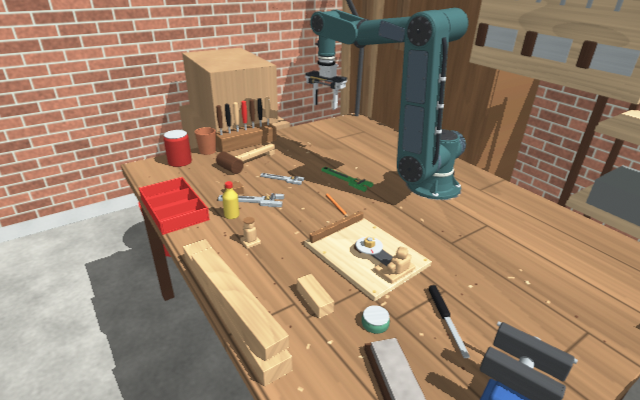

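View pics/top0.png

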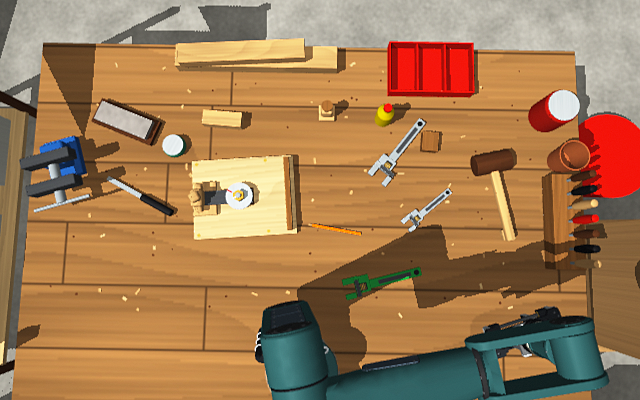

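```bash
cat > h.py <<'E'
from bench import get_obs, vision, robot
import cv2, numpy as np
np.set_printoptions(precision=4,suppress=True)
def ray(s,uv,z):
    M=s["world_from_camera"];d=M[:3,:3]@np.linalg.inv(s["mtx"])@np.array([uv[0],uv[1],1.]);o=M[:3,3]
    return o+d*(z-o[2])/d[2]
def proj(s,p):
    M=np.linalg.inv(s["world_from_camera"]);q=s["mtx"]@(M[:3,:3]@np.array(p)+M[:3,3]);return q[:2]/q[2]
def crop(s,name,x0,y0,x1,y1,k):
    cv2.imwrite("pics/"+name,cv2.resize(s["image"][y0:y1,x0:x1,::-1],None,fx=k,fy=k,interpolation=cv2.INTER_CUBIC))
E
python3 - <<'E'
from h import *
s=vision.snapshot("top")
crop(s,"w1.png",355,105,455,195,8)
crop(s,"b1.png",185,145,305,245,6)
print(ray(s,(395,155),0))
s=vision.snapshot("scene")
crop(s,"b1s.png",300,205,435,295,5)
E
```

```text
[ 0.6515 -0.2756  0.    ]
```

View pics/w1.png

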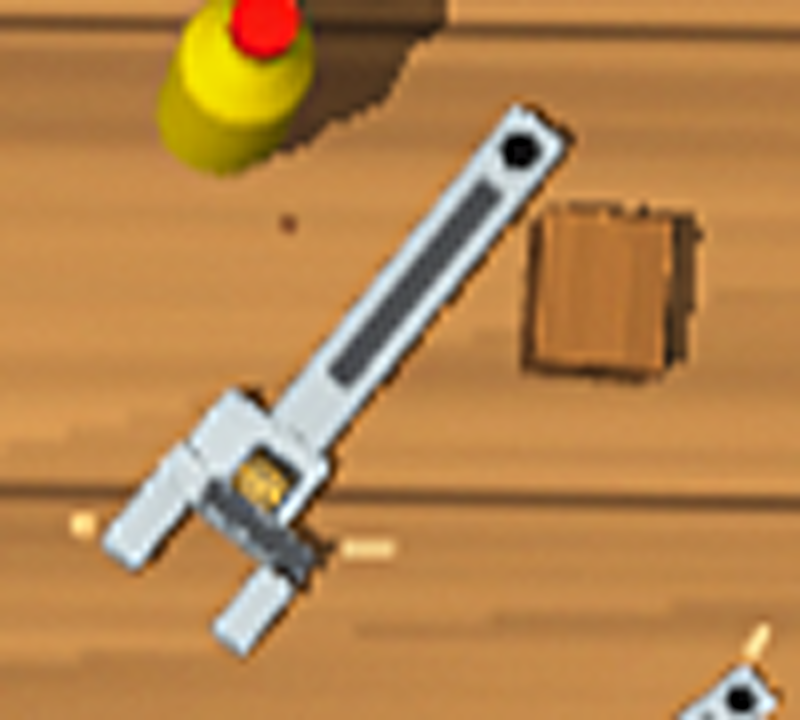

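View pics/b1.png

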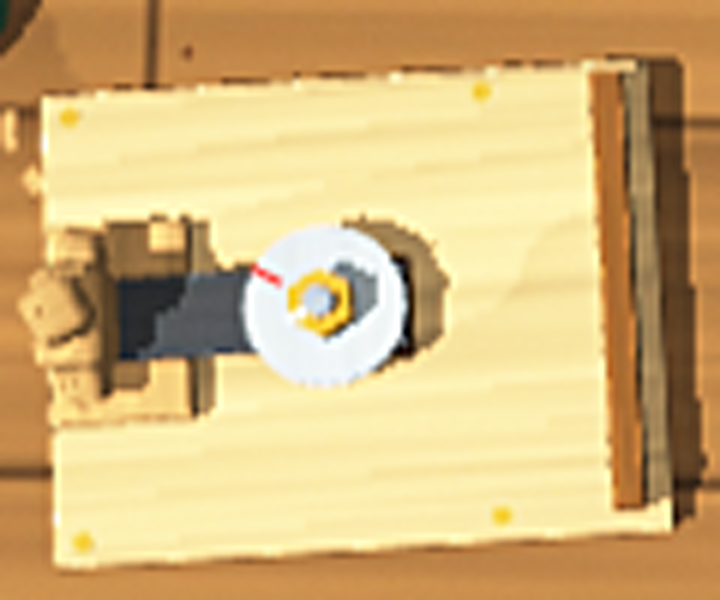

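View pics/b1s.png

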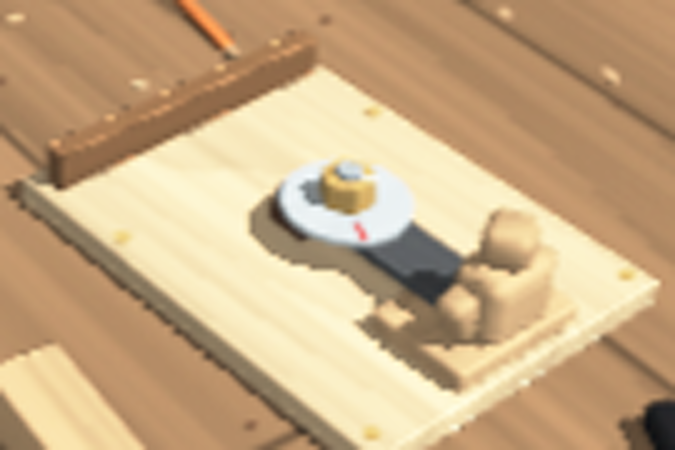

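```bash
cat > m.py <<'E'
from h import *
s=vision.snapshot("top");im=s["image"].astype(int)
hsv=cv2.cvtColor(s["image"],cv2.COLOR_RGB2HSV)
# wrench mask: bright low-sat in ROI
def big(m,x0,y0,x1,y1):
    k=np.zeros(m.shape,np.uint8);k[y0:y1,x0:x1]=m[y0:y1,x0:x1]
    c,_=cv2.findContours(k,cv2.RETR_EXTERNAL,cv2.CHAIN_APPROX_NONE);return max(c,key=cv2.contourArea)
br=((hsv[...,1]<60)&(hsv[...,2]>170)).astype(np.uint8)*255
# plate
c=big(br,210,170,270,225);e=cv2.fitEllipse(cv2.convexHull(c));print("plate",e,ray(s,e[0],.046))
p0=ray(s,e[0],.046)
# board
bm=((hsv[...,0]>15)&(hsv[...,0]<32)&(hsv[...,1]>40)&(hsv[...,1]<140)&(hsv[...,2]>200)).astype(np.uint8)*255
c=big(bm,180,140,310,250);r=cv2.minAreaRect(c);b=cv2.boxPoints(r);print("board px",b)
print(np.array([ray(s,q,.018) for q in b]))
# red tick
red=((hsv[...,1]>110)&((hsv[...,0]<8)|(hsv[...,0]>172))&(hsv[...,2]>120)).astype(np.uint8)*255
ys,xs=np.nonzero(red[175:210,215:250]);t=ray(s,(xs.mean()+215,ys.mean()+175),.046);print("tick",t,np.hypot(*(t-p0)[:2]),np.degrees(np.arctan2(*(t-p0)[1::-1])))
# nut
yl=((hsv[...,1]>120)&(hsv[...,0]>15)&(hsv[...,0]<35)).astype(np.uint8)*255
c=big(yl,225,180,255,210);M=cv2.minEnclosingCircle(c);print("nut",M,ray(s,M[0],.0645)); 
# wrench handle
c=big(br,360,110,435,190);k=np.zeros(br.shape,np.uint8);cv2.drawContours(k,[c],-1,255,-1)
print("wr",cv2.minAreaRect(c),cv2.contourArea(c))
cv2.imwrite("pics/mask.png",cv2.resize(k[100:200,350:450],None,fx=6,fy=6,interpolation=cv2.INTER_NEAREST))
ys,xs=np.nonzero(k)
P=np.array([ray(s,q,.0145) for q in zip(xs,ys)])[:,:2]
np.save("P.npy",P)
r=cv2.minAreaRect(P.astype(np.float32));print(r,cv2.boxPoints(r))
E
python3 m.py
```

```text
plate ((238.5270538330078, 195.52349853515625), (26.794401168823242, 27.46992301940918), 9.282258033752441) [0.5121 0.1977 0.046 ]
board px [[185.7977 160.7626]
 [291.3853 154.1634]
 [296.3191 233.1051]
 [190.7315 239.7043]]
[[0.6196 0.3676 0.018 ]
 [0.6454 0.045  0.018 ]
 [0.4043 0.0246 0.018 ]
 [0.3795 0.341  0.018 ]]
tick [0.5272 0.2267 0.046 ] 0.03264890324618636 62.45130774979809
nut ((238.0, 195.0), 5.385264873504639) [0.5116 0.1963 0.0645]
wr ((398.50006103515625, 150.00003051757812), (16.26345443725586, 75.66043090820312), 45.0) 509.5
((0.6653473973274231, -0.28483474254608154), (0.04983359947800636, 0.23763558268547058), 45.940879821777344) [[ 0.5626 -0.2201]
 [ 0.7334 -0.3854]
 [ 0.7681 -0.3496]
 [ 0.5973 -0.1843]]
```

View pics/mask.png

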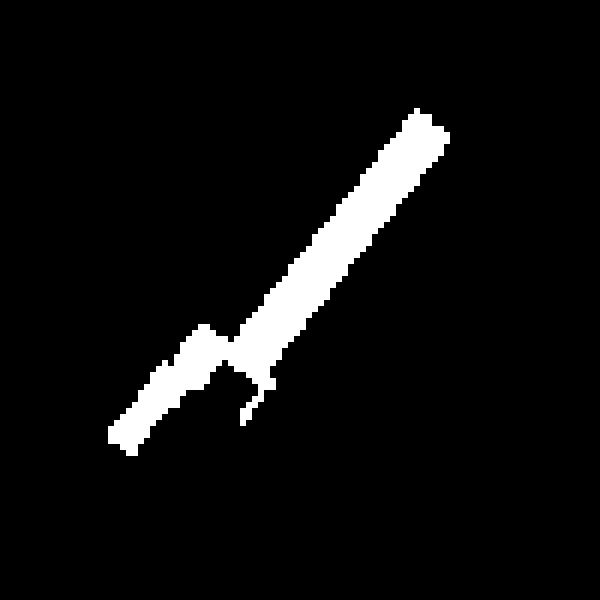

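```bash
python3 - <<'E'
from h import *
s=vision.snapshot("top")
f=lambda u,v,z:ray(s,(u/6+185-.4,v/6+145-.4),z)
a,b,c,d=f(40,97,.018),f(640,62,.018),f(672,528,.018),f(55,568,.018)
ang=lambda v:np.degrees(np.arctan2(v[1],v[0]))
print("board",a,b,c,d,ang(a-b)-90,ang(d-c)*-1,ang(d-c)-90,ang(a-d),ang(b-c))
R=[f(590,72,.046),f(622,70,.046),f(645,505,.046),f(612,508,.046)]
print("rest",R,ang(R[0]-R[3]),ang(R[1]-R[2]),np.linalg.norm(R[0]-R[3]),"mid",sum(R)/4, sum(R)/4-np.array([.5121,.1977,.046]))
P=np.load("P.npy")
# handle line
u=np.array([-.8,.6]);
t=P@u
end=t.min()
H=P[(t>end+.02)&(t<end+.14)]
for i in range(3):
    m=H.mean(0);w,v=np.linalg.eigh(np.cov((H-m).T));u=v[:,1]*np.sign(v[:,1]@u);n=np.array([-u[1],u[0]])
    tt=(P-m)@u;vv=(P-m)@n
    e=tt[abs(vv)<.01].min()
    H=P[(tt>e+.015)&(tt<e+.15)]
w=((H-m)@n);print("ux",u,ang(u),"width",w.min(),w.max(),"end",m+u*e)
tt=(P-m)@u; print("tip",tt.max()-e, "origin est end+.222", m+u*(e+.222),"from tip-.015",m+u*(tt.max()-.015))
# point checks in crop w1 (8x, 355,105)
g=lambda U,V,z:ray(s,(U/8+355-.4,V/8+105-.4),z)[:2]
for nm,U,V,z in[("end",548,125,.014),("fixed tip",120,555,.016),("mov tip",228,645,.016),("worm",262,482,.0205)]:
    p=g(U,V,z);d=p-m;print(nm,p,"along from end",d@u-e,"lat",d@n)
gl=ray(s,(222/8+355,150/8+105),.0);print(gl, proj(s,(gl[0],gl[1],.13)))
E
```

```text
board [0.6198 0.3509 0.018 ] [0.6429 0.0453 0.018 ] [0.4058 0.0238 0.018 ] [0.3809 0.332  0.018 ] 4.3269579129774485 -94.62008875779574 4.620088757795742 4.532372786810525 5.17969606577032
rest [array([0.6319, 0.0685, 0.046 ]), array([0.6332, 0.0525, 0.046 ]), array([0.4159, 0.0361, 0.046 ]), array([0.4142, 0.0523, 0.046 ])] 4.277091160078691 4.336929771134252 0.21835693088477565 mid [0.5238 0.0523 0.046 ] [ 0.0117 -0.1454  0.    ]
ux [-0.7912  0.6115] 142.30143675935017 width -0.012146706132523565 0.012064263736578268 end [ 0.7608 -0.3577]
tip 0.23640257996840291 origin est end+.222 [ 0.5852 -0.2219] from tip-.015 [ 0.5857 -0.2223]
end [ 0.7598 -0.3609] along from end -0.0011355350803186337 lat 0.0031376932936442916
fixed tip [ 0.5881 -0.1953] along from end 0.2360111928228824 lat -0.022869579450653255
mov tip [ 0.5541 -0.2365] along from end 0.2376971512267157 lat 0.03058488349416829
worm [ 0.6164 -0.2489] along from end 0.18077092363593383 lat 0.002233771441795033
[ 0.7503 -0.2375  0.    ] [388.6654 112.0431]
```

```bash
cat >> h.py <<'E'
from scipy.spatial.transform import Rotation as Ro
def rel(pos,yaw,o=None,tilt=None):
    """fractions to reach pos (TCP), tool down with world yaw deg"""
    o=o or get_obs()
    R0=Ro.from_euler('xyz',o["ee_rot"]);R1=Ro.from_euler('xyz',[np.pi,0,np.radians(yaw)])
    if tilt is not None: R1=tilt*R1
    sh=R0.inv().apply(np.array(pos)-o["tool_pos"])/.25
    rv=(R0.inv()*R1).as_rotvec()/np.pi
    print("shift",sh,"turn",rv);return sh,rv
E
python3 - <<'E'
from h import *
s=vision.snapshot("scene")
crop(s,"gl.png",210,170,300,230,8)
t=vision.snapshot("top")
hs=cv2.cvtColor(t["image"],cv2.COLOR_RGB2HSV)
yel=((hs[...,0]>24)&(hs[...,0]<34)&(hs[...,1]>180)).astype(np.uint8)
ys,xs=np.nonzero(yel[95:135,365:405]);print(xs.min()+365,xs.max()+365,ys.min()+95,ys.max()+95)
for x,y in((.75,-.237),(.76,-.236),(.765,-.236)):print(proj(t,(x,y,.13)),proj(t,(x,y,0)),proj(s,(x,y,.13)),proj(s,(x,y,0)))
rel((.6457,-.2690,.12),52.3)
E
```

```text
375 393 104 125
[388.4886 112.1434] [382.588  123.8421] [232.1632 181.3402] [235.3728 213.7871]
[388.1357 108.7438] [382.2697 120.7206] [229.4986 182.2333] [232.8454 214.7673]
[388.1338 107.0489] [382.2703 119.1642] [228.0962 182.6208] [231.5144 215.1933]
shift [-0.3598 -2.108   0.3414] turn [-0.0001  0.     -0.6878]
```

View pics/gl.png

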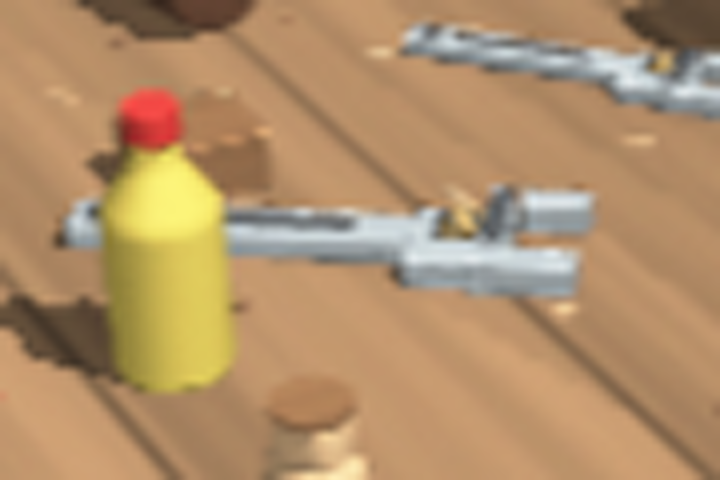

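Call:
servo_tool --targets "0.45 -0.03 -0.17 0 0 0 -0.04;0.45 -0.06 -0.34 0 0 0 -0.08;0.45 -0.09 -0.5 0.02 0 0 -0.12;0.45 -0.12 -0.67 0.05 0 0 -0.16;0.45 -0.15 -0.84 0.08 0 0 -0.2;0.45 -0.18 -1 0.1 0 0 -0.24;0.45 -0.18 -1 0.1 0 0 -0.28;0.45 -0.18 -1 0.1 0 0 -0.32;0.45 -0.18 -1 0.1 0 0 -0.36"

```text
time: 1.15
tool_pos: [0.3984, -0.3986, 0.1801]
ee_rot: [-3.141, 0.001, -0.114]
wrist_force: [0.2, 0.1, 0.4]
width: 0.0426
```

```bash
python3 - <<'E'
from h import *
o=get_obs();print(o["time"],o["width"],o["tool_pos"],o["ee_rot"])
rel((.6457,-.2690,.10),52.3)
E
```

```text
1.15 0.042567096422463174 [ 0.3984 -0.3986  0.1801] [-3.1412  0.0005 -0.1141]
shift [ 0.9241 -0.6274  0.3201] turn [-0.0002  0.0001 -0.3269]
```

Call:
servo_tool --targets "0.45 0.13 -0.09 0.02 0 0 -0.04;0.45 0.27 -0.18 0.05 0 0 -0.08;0.45 0.4 -0.27 0.1 0 0 -0.12;0.45 0.53 -0.36 0.15 0 0 -0.16;0.45 0.67 -0.45 0.2 0 0 -0.2;0.45 0.8 -0.54 0.25 0 0 -0.24;0.45 0.924 -0.627 0.3 0 0 -0.28;0.45 0.924 -0.627 0.32 0 0 -0.327;0.45 0.924 -0.627 0.32 0 0 -0.327;0.45 0.924 -0.627 0.32 0 0 -0.327"

```text
time: 1.98
tool_pos: [0.646, -0.2713, 0.0986]
ee_rot: [-3.139, 0.001, 0.906]
wrist_force: [-0.1, 0.0, 0.4]
width: 0.0422
```

```bash
python3 - <<'E'
from h import *
o=get_obs();print(o["time"],o["width"],o["tool_pos"],o["ee_rot"],o["qvel"])
rel((.6457,-.2690,.003),52.3)
s=vision.snapshot("scene");crop(s,"a1.png",200,90,340,230,5)
E
```

```text
1.9833 0.042187860577297585 [ 0.646  -0.2713  0.0986] [-3.139   0.0007  0.9063] [-0.0232 -0.0324 -0.0056  0.0021 -0.0005  0.0466]
shift [ 0.0068 -0.0058  0.3825] turn [-0.0008  0.0002 -0.0021]
```

View pics/a1.png

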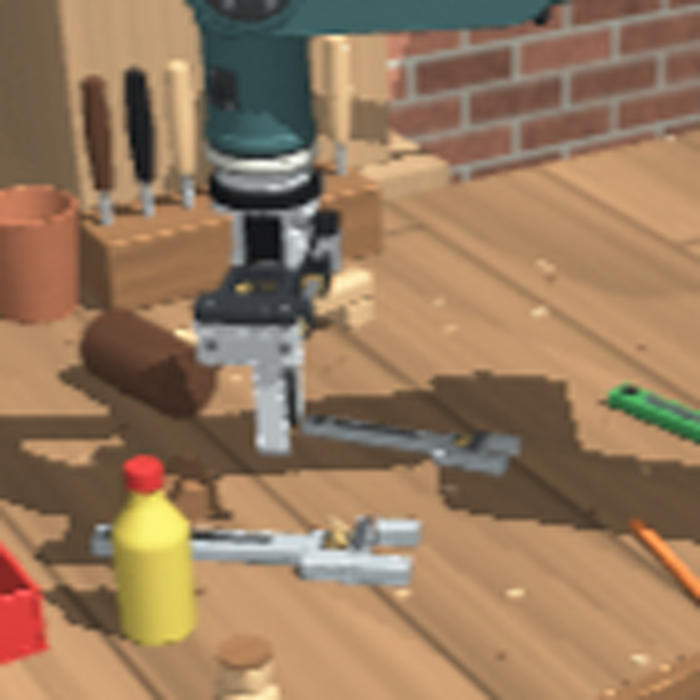

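Call:
servo_tool --targets "0.45 0.006 -0.005 0.1 0 0 0;0.45 0.006 -0.005 0.2 0 0 0;0.45 0.006 -0.005 0.29 0 0 0;0.45 0.006 -0.005 0.34 0 0 0;0.45 0.006 -0.005 0.375 0 0 0;0.45 0.006 -0.005 0.375 0 0 0;0.45 0.006 -0.005 0.375 0 0 0"

```text
time: 2.62
tool_pos: [0.646, -0.271, 0.0076]
ee_rot: [3.14, -0.0, 0.904]
wrist_force: [-0.3, 0.1, 0.9]
width: 0.0423
```

```bash
python3 - <<'E'
from h import *
s=vision.snapshot("top");crop(s,"a2.png",355,105,455,195,8)
rel((.6457,-.2690,.003),52.3)
E
```

```text
shift [ 0.0046 -0.0083  0.0222] turn [ 0.0009 -0.0002 -0.0029]
```

View pics/a2.png

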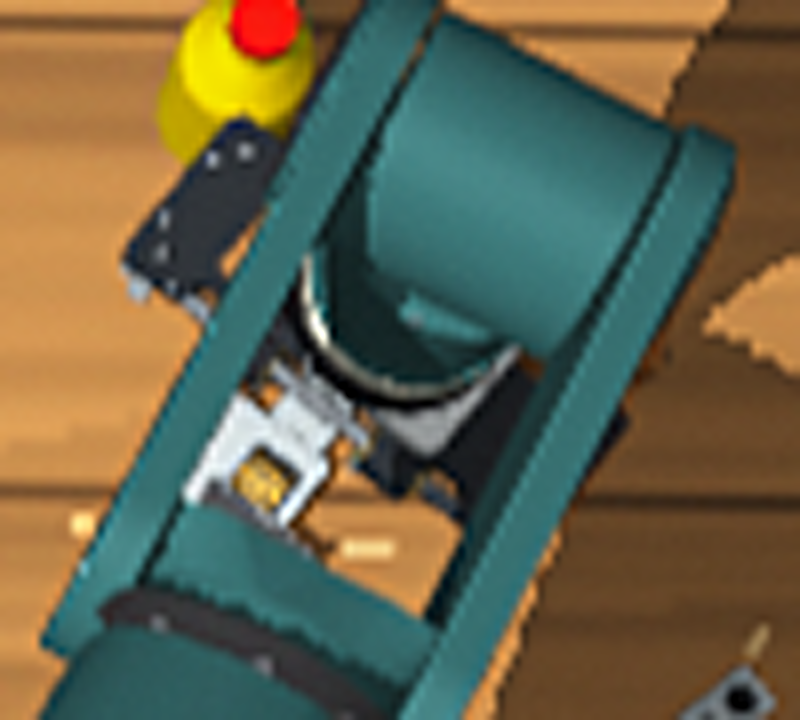

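Call:
servo_tool --targets "0.45 0 -0.004 0.01 0 0 0;0.45 0 -0.004 0.016 0 0 0;0.45 0 -0.004 0.016 0 0 0;0.1 0 -0.004 0.016 0 0 0;0.1 0 -0.004 0.016 0 0 0;0.1 0 -0.004 0.016 0 0 0;0.1 0 -0.004 0.016 0 0 0;0.1 0 -0.004 0.016 0 0 0"

```text
time: 3.33
tool_pos: [0.6452, -0.2697, 0.003]
ee_rot: [3.141, -0.0, 0.905]
wrist_force: [0.7, 0.9, 0.4]
width: 0.0257
```

```bash
python3 - <<'E'
from h import *
rel((.6455,-.2697,.128),51.85)
rel((.5585,.1338,.128),34.5)
E
```

```text
shift [ 0.001   0.0012 -0.5001] turn [ 0.0001 -0.0001 -0.0001]
shift [ 1.0547 -1.2699 -0.5003] turn [ 0.0001 -0.0001  0.0963]
```

Call:
servo_tool --targets "0.1 0 0 -0.05 0 0 0;0.1 0 0 -0.15 0 0 0;0.1 0 0 -0.28 0 0 0;0.1 0 0 -0.4 0 0 0;0.1 0 0 -0.5 0 0 0;0.1 0 0 -0.5 0 0 0;0.1 0 0 -0.5 0 0 0"

```text
time: 3.92
tool_pos: [0.6455, -0.2703, 0.1292]
ee_rot: [3.139, -0.0, 0.904]
wrist_force: [-0.9, 0.4, -6.2]
width: 0.0256
```

```bash
python3 - <<'E'
from h import *
o=get_obs();print(o["width"],o["tool_pos"])
rel((.5585,.1338,.128),34.5)
s=vision.snapshot("scene");crop(s,"a3.png",200,90,360,250,5)
E
```

```text
0.02561614656324151 [ 0.6455 -0.2703  0.1292]
shift [ 1.0551 -1.2728  0.0012] turn [ 0.0009 -0.0002  0.0961]
```

View pics/a3.png

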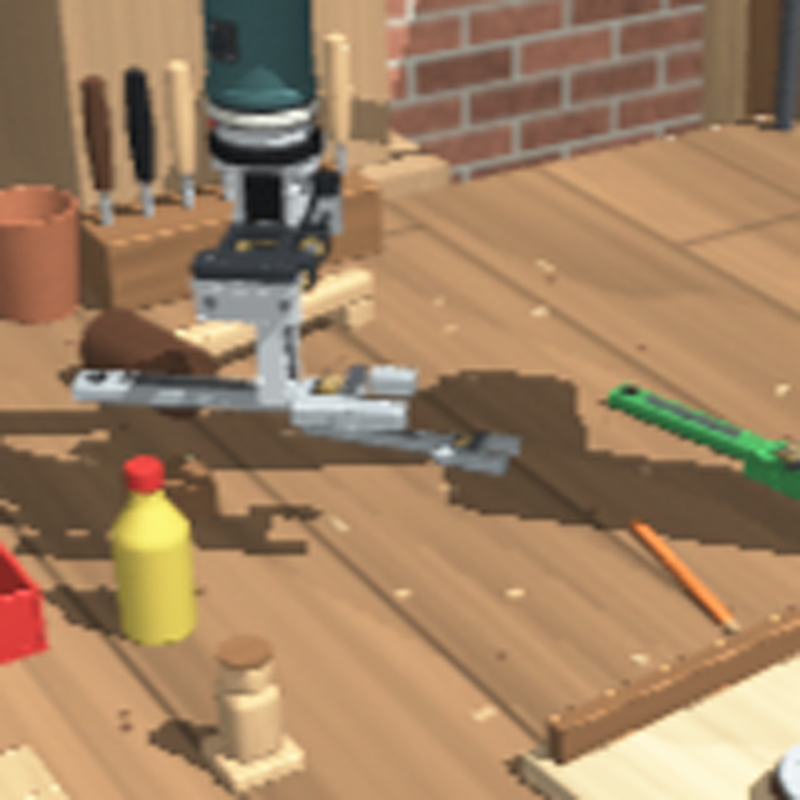

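Call:
servo_tool --targets "0.1 0.04 -0.05 0 0 0 0.01;0.1 0.12 -0.14 0 0 0 0.02;0.1 0.21 -0.25 0 0 0 0.03;0.1 0.3 -0.36 0 0 0 0.04;0.1 0.4 -0.48 0 0 0 0.05;0.1 0.5 -0.6 0 0 0 0.06;0.1 0.6 -0.72 0 0 0 0.07;0.1 0.69 -0.83 0 0 0 0.08;0.1 0.76 -0.92 0 0 0 0.09;0.1 0.8 -0.97 0 0 0 0.096;0.1 0.8 -0.97 0 0 0 0.096"

```text
time: 4.88
tool_pos: [0.5745, 0.0414, 0.1236]
ee_rot: [-3.135, 0.005, 0.607]
wrist_force: [-0.4, -0.6, -5.3]
width: 0.0258
```

```bash
python3 - <<'E'
from h import *
rel((.5585,.1338,.128),34.5)
E
```

```text
shift [ 0.1582 -0.3402 -0.0161] turn [-0.0021  0.0017  0.0015]
```

Call:
servo_tool --targets "0.1 0.02 -0.05 0 0 0 0;0.1 0.06 -0.12 0 0 0 0;0.1 0.1 -0.2 0 0 0 0;0.1 0.13 -0.28 0 0 0 0;0.1 0.15 -0.32 0 0 0 0;0.1 0.158 -0.34 0 0 0 0.0015;0.1 0.158 -0.34 0 0 0 0.0015;0.1 0.158 -0.34 0 0 0 0.0015;0.1 0.158 -0.34 0 0 0 0.0015"

```text
time: 5.63
tool_pos: [0.5625, 0.1285, 0.1274]
ee_rot: [3.141, 0.001, 0.597]
wrist_force: [-0.6, 0.5, -5.4]
width: 0.026
```

```bash
python3 - <<'E'
from h import *
rel((.5585,.1338,.128),34.5)
s=vision.snapshot("top");crop(s,"a4.png",185,125,325,225,5)
s=vision.snapshot("scene");crop(s,"a4s.png",280,130,420,290,5)
E
```

```text
shift [-0.0014 -0.0267 -0.0024] turn [ 0.0002  0.0003 -0.0017]
```

View pics/a4.png

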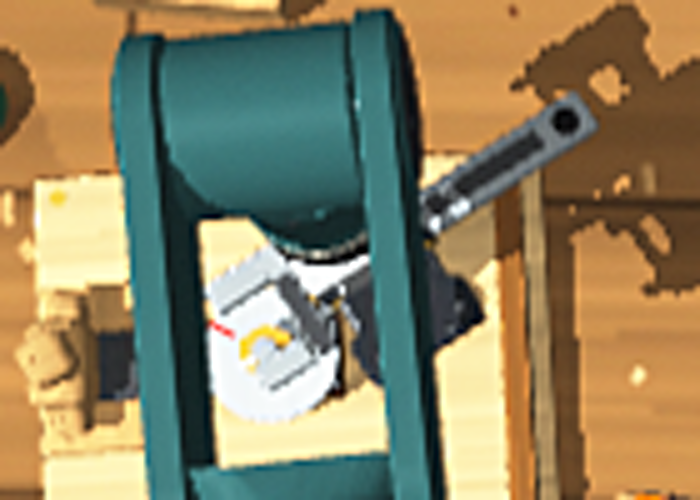

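View pics/a4s.png

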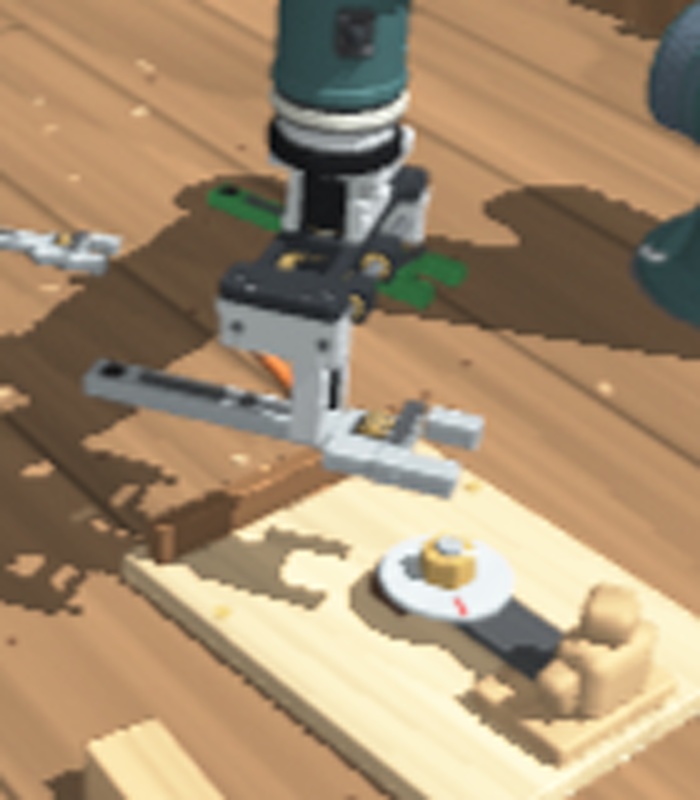

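```bash
python3 - <<'E'
from h import *
s=vision.snapshot("top")
o=get_obs();tcp=o["tool_pos"];yaw=o["ee_rot"][2]+np.pi/2
u=np.array([np.cos(yaw),np.sin(yaw)]);n=np.array([-u[1],u[0]])
print(tcp,np.degrees(yaw))
for nm,U,V,z in[("hend",583,108,.138),("hole",566,121,.138),("fix tip",213,297,.14),("mov tip",262,385,.14)]:
    p=ray(s,(U/5+185-.4,V/5+125-.4),z)[:2]-tcp[:2];print(nm,p@u,p@n)
crop(s,"a5.png",220,160,280,210,12)
E
```

```text
[0.5626 0.1287 0.1277] 124.1838475080281
hend -0.14393400058444042 -0.0016793407194906353
hole -0.13184620554766213 -0.0006718305795596824
fix tip 0.08747504000579172 -0.02437510016672307
mov tip 0.09083587609475087 0.03243448528739354
```

View pics/a5.png

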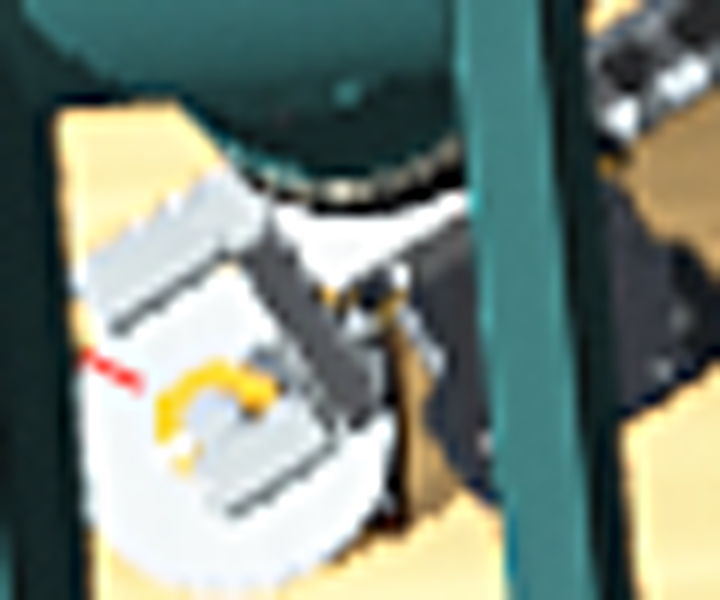

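```bash
python3 - <<'E'
from h import *
rel((.5594,.1343,.08),34.5)
E
```

```text
shift [ 0.002  -0.0257  0.1908] turn [ 0.0001  0.     -0.0018]
```

Call:
servo_tool --targets "0.1 0.001 -0.015 0.02 0 0 -0.002;0.1 0.002 -0.026 0.06 0 0 -0.002;0.1 0.002 -0.026 0.1 0 0 -0.002;0.1 0.002 -0.026 0.15 0 0 -0.002;0.1 0.002 -0.026 0.19 0 0 -0.002;0.1 0.002 -0.026 0.19 0 0 -0.002;0.1 0.002 -0.026 0.19 0 0 -0.002"

```text
time: 6.37
tool_pos: [0.558, 0.1352, 0.0784]
ee_rot: [-3.14, 0.003, 0.604]
wrist_force: [-0.3, -0.4, -4.8]
width: 0.0258
```

```bash
python3 - <<'E'
from h import *
rel((.5594,.1343,.05),34.5)
s=vision.snapshot("top");crop(s,"a6.png",220,160,280,210,12)
s=vision.snapshot("scene");crop(s,"a6s.png",320,180,420,280,7)
E
```

```text
shift [0.003  0.0062 0.1135] turn [-0.0004  0.001   0.0007]
```

View pics/a6.png

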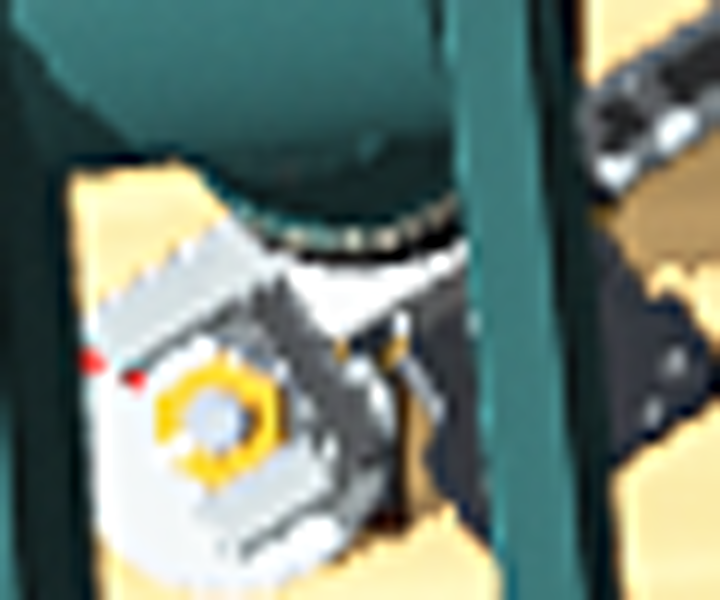

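View pics/a6s.png

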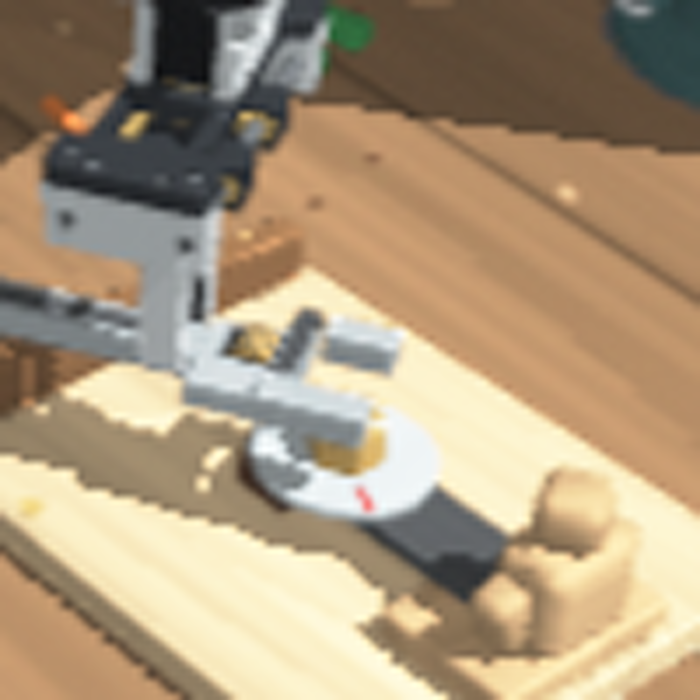

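```bash
python3 - <<'E'
from h import *
s=vision.snapshot("top")
o=get_obs();yaw=o["ee_rot"][2]+np.pi/2
u=np.array([np.cos(yaw),np.sin(yaw)]);n=np.array([-u[1],u[0]])
print(o["tool_pos"],np.degrees(yaw))
f=lambda U,V,z:ray(s,(U/12+220-.45,V/12+160-.45),z)[:2]
nut=f(218,421,.0645);print("nut",nut,"stud",f(215,416,.069))
z=o["tool_pos"][2]-.003+.016
for nm,U,V in[("fix in tip",118,350),("fix out tip",92,305),("mov in tip",195,508),("mov out",232,545),("fixin2",225,292)]:
    p=f(U,V,z)-nut;print(nm,p@u,p@n)
p=o["tool_pos"][:2]-nut;print("tcp",p@u,p@n)
E
```

```text
[0.5598 0.1354 0.081 ] 124.61846185785807
nut [0.5127 0.1971] stud [0.5134 0.1971]
fix in tip 0.008514806120375107 -0.022259382165196143
fix out tip 0.007866495198786677 -0.034934504277593065
mov in tip 0.013627350659996417 0.020160176945569184
mov out 0.011044880342823042 0.032570806816577424
fixin2 -0.020432019728738815 -0.019859232572369528
tcp -0.07754532494816097 -0.0036961268048113513
```

Call:
servo_tool --targets "0.1 0 0.003 0.03 0 0 0;0.1 0 0.003 0.06 0 0 0;0.1 0 0.003 0.09 0 0 0;0.1 0 0.003 0.115 0 0 0;0.1 0 0.003 0.12 0 0 0;0.1 0 0.003 0.12 0 0 0;0.1 0 0.003 0.12 0 0 0"

```text
time: 7.1
tool_pos: [0.5594, 0.1347, 0.0499]
ee_rot: [-3.141, 0.0, 0.604]
wrist_force: [0.4, -0.4, -6.0]
width: 0.0258
```

```bash
python3 - <<'E'
from h import *
o=get_obs();print(o["tool_pos"],o["wrist_force"],o["wrist_torque"])
s=vision.snapshot("top");crop(s,"a7.png",220,160,280,210,12)
s=vision.snapshot("scene");crop(s,"a7s.png",320,180,420,280,7)
E
```

```text
[0.5594 0.1347 0.0499] [ 0.4142 -0.3685 -6.0039] [ 0.022  -0.1393  0.0272]
```

View pics/a7.png

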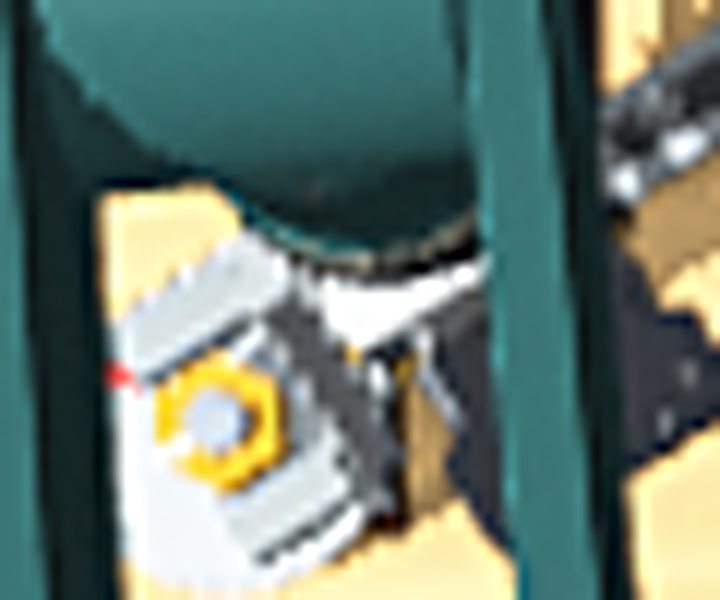

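View pics/a7s.png

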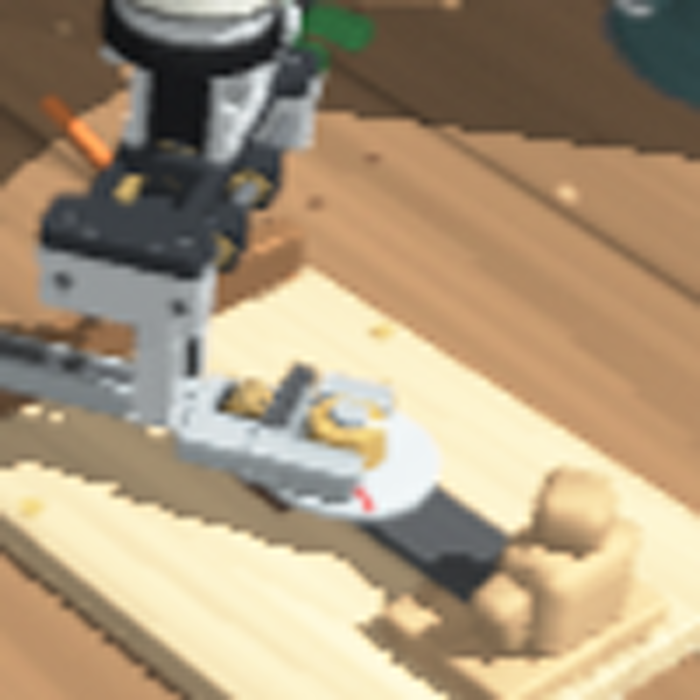

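Call:
servo_tool --targets "0.1 -0.005 -0.002 0.004 0 0 0;0.1 -0.01 -0.004 0.008 0 0 0;0.1 -0.014 -0.004 0.008 0 0 0;0.1 -0.014 -0.004 0.008 0 0 0;0.1 -0.014 -0.004 0.008 0 0 0"

```text
time: 7.62
tool_pos: [0.5564, 0.1336, 0.0488]
ee_rot: [3.141, -0.001, 0.604]
wrist_force: [0.0, 1.3, -2.6]
width: 0.0255
```

```bash
python3 - <<'E'
from h import *
o=get_obs();print(o["tool_pos"],o["wrist_force"],o["wrist_torque"])
u=np.array([-.567,.824]);n=np.array([-.824,-.567]);p=o["tool_pos"][:2]-np.array([.5125,.197]);print(p@u,p@n)
s=vision.snapshot("top");crop(s,"a8.png",220,160,280,210,12)
E
```

```text
[0.5564 0.1336 0.0488] [ 0.0001  1.3411 -2.5785] [ 0.0276 -0.1459 -0.0213]
-0.07712997700757447 -0.0002686513904390893
```

View pics/a8.png

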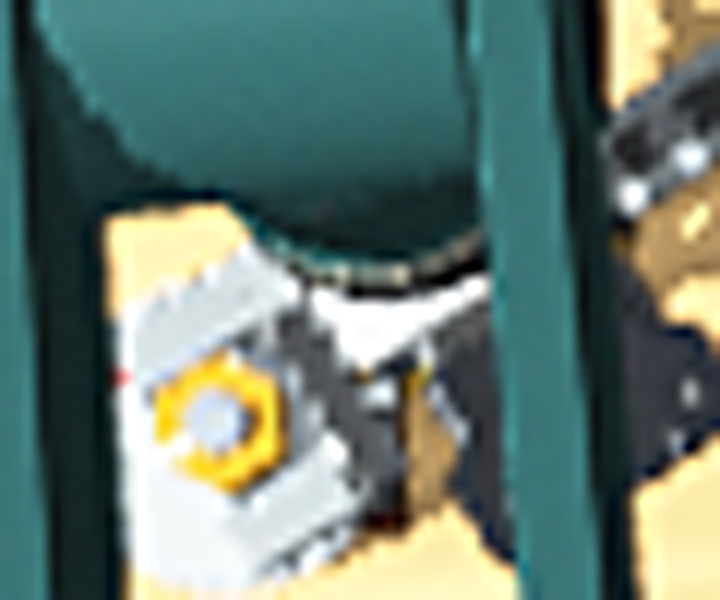

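Call:
servo_tool --targets "0.1 0 0 0.003 0 0 0;0.1 0 0 0.003 0 0 0;0.45 0 0 0.003 0 0 0;0.45 0 0 0.003 0 0 0;0.45 0 0 0.003 0 0 0;0.45 0 0 -0.03 0 0 0;0.45 0 0 -0.1 0 0 0;0.45 0 0 -0.2 0 0 0;0.3 0 0 -0.25 0 0 0;0 0 0 -0.25 0 0 0;0 0 0 -0.25 0 0 0"

```text
time: 8.58
tool_pos: [0.5568, 0.1336, 0.1117]
ee_rot: [3.14, -0.002, 0.604]
wrist_force: [0.0, 0.7, -0.8]
width: 0.026
```

```bash
python3 - <<'E'
from h import *
o=get_obs();print(o["time"],o["tool_pos"],o["wrist_force"],o["width"])
s=vision.snapshot("top");crop(s,"a9.png",220,130,320,210,8)
s=vision.snapshot("scene");crop(s,"a9s.png",300,180,420,280,6)
E
```

```text
8.5833 [0.5568 0.1336 0.1117] [ 0.0277  0.6929 -0.7743] 0.026003674984718905
```

View pics/a9.png

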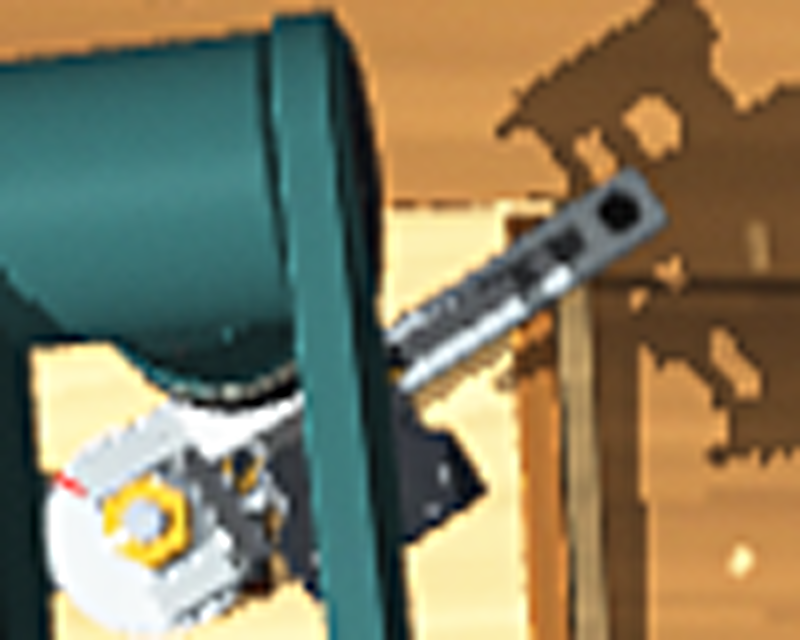

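View pics/a9s.png

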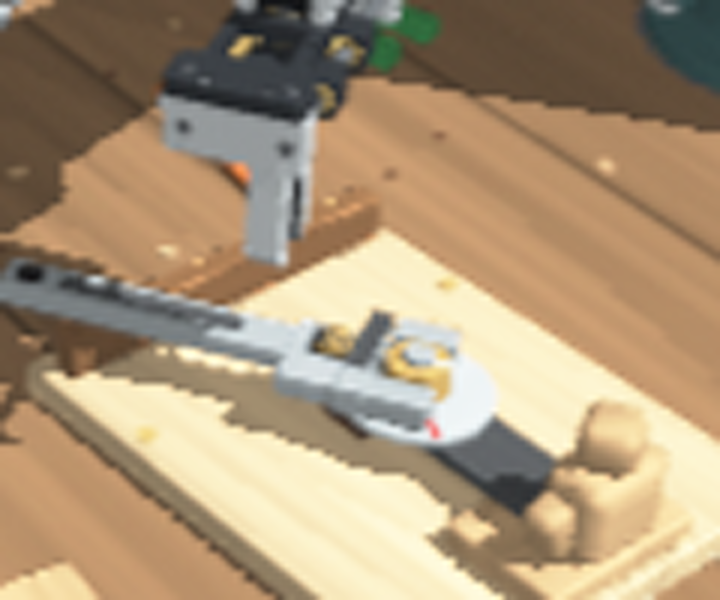

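```bash
python3 - <<'E'
from h import *
s=vision.snapshot("top");print(ray(s,(240/8+220-.4,465/8+130-.4),.066))
crop(s,"b0.png",225,170,265,205,18)
rel((.5392,.1551,.075),34.5)
E
```

```text
[0.5335 0.1627 0.066 ]
shift [-0.0025 -0.1073  0.1359] turn [-0.0004  0.0009  0.0007]
```

View pics/b0.png

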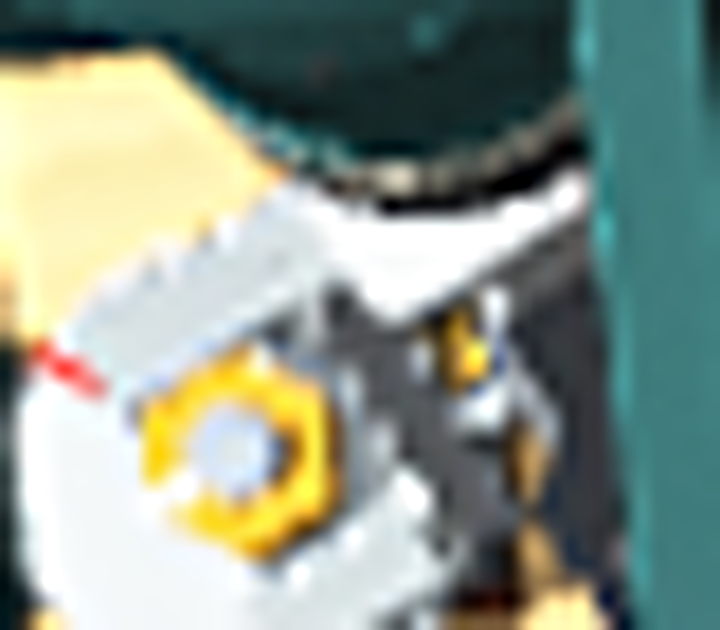

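Call:
servo_tool --targets "0 0 -0.05 0 0 0 0;0 -0.002 -0.107 0.05 0 0 0;0 -0.002 -0.107 0.1 0 0 0;0 -0.002 -0.107 0.136 0 0 0;0 -0.002 -0.107 0.136 0 0 0;0 -0.002 -0.107 0.136 0 0 0;0 -0.002 -0.107 0.136 0 0 0"

```text
time: 9.32
tool_pos: [0.5408, 0.155, 0.0767]
ee_rot: [3.141, 0.0, 0.604]
wrist_force: [0.6, -0.3, 0.5]
width: 0.0003
```

```bash
python3 - <<'E'
from h import *
o=get_obs();print(o["time"],o["tool_pos"],o["wrist_force"],o["width"])
rel((.5392,.1551,.066),34.5)
E
```

```text
9.3167 [0.5408 0.155  0.0767] [ 0.564 -0.307  0.537] 0.000318633392173368
shift [-0.0049 -0.0039  0.0428] turn [0.0001 0.     0.0005]
```

Call:
servo_tool --targets "0 -0.004 -0.004 0.02 0 0 0;0 -0.004 -0.004 0.034 0 0 0;0 -0.004 -0.004 0.04 0 0 0;0 -0.004 -0.004 0.043 0 0 0;0 -0.004 -0.004 0.043 0 0 0"

```text
time: 9.73
tool_pos: [0.5391, 0.1553, 0.0666]
ee_rot: [3.141, -0.0, 0.604]
wrist_force: [-1.3, -1.0, 3.2]
width: 0.0004
```

Call:
servo_tool --targets "0 0 0 0.004 0 0 0;0 0 0 0.004 0 0 0;0 0 -0.01 0.004 0 0 0;0 0 -0.02 0.004 0 0 0;0 0 -0.03 0.004 0 0 0"

```text
time: 10.15
tool_pos: [0.536, 0.16, 0.0665]
ee_rot: [3.137, -0.001, 0.604]
wrist_force: [-1.1, -4.3, 5.4]
width: 0.0003
```

Call:
servo_tool --targets "0 0 -0.013 0.003 0 0 0;0 0 -0.026 0.003 0 0 0;0 0 -0.026 0.003 0 0 0;0 0 -0.026 -0.02 0 0 0;0 0 0.03 -0.02 0 0 0;0 0 0.03 -0.02 0 0 0;0 0 0.03 0.002 0 0 0;0 0 0.03 0.003 0 0 0;0 0 0.016 0.003 0 0 0;0 0 0.002 0.003 0 0 0;0 0 -0.012 0.003 0 0 0;0 0 -0.026 0.003 0 0 0"

```text
time: 11.15
tool_pos: [0.5333, 0.1655, 0.0664]
ee_rot: [3.136, -0.003, 0.603]
wrist_force: [0.9, -4.8, 9.9]
width: 0.0006
```

```bash
python3 - <<'E'
from h import *
s=vision.snapshot("top");crop(s,"b1c.png",225,170,265,205,18)
E
```

```text
(no output)
```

View pics/b1c.png

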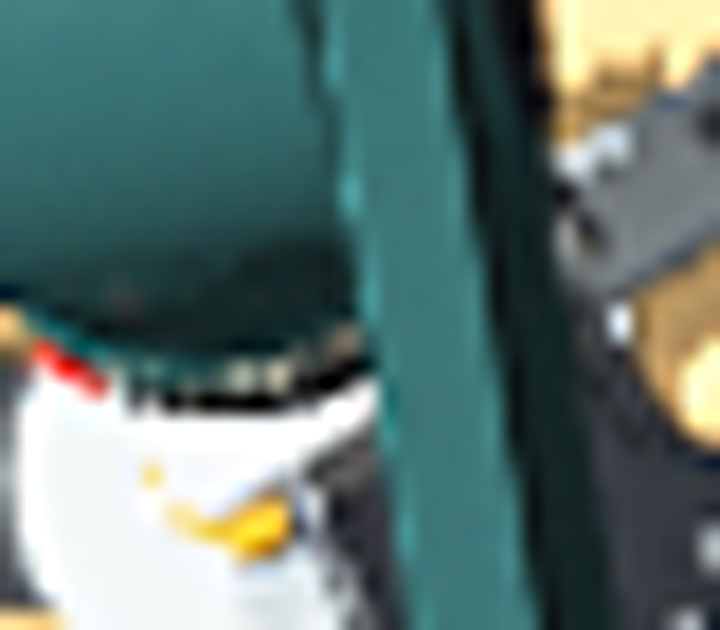

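Call:
servo_tool --targets "0 0 0 -0.02 0 0 0;0 0 0.056 -0.022 0 0 0;0 0 0.056 -0.022 0 0 0;0 0 0.056 -0.002 0 0 0;0 0 0.056 -0.001 0 0 0;0 0 0.045 -0.001 0 0 0;0 0 0.034 -0.001 0 0 0;0 0 0.023 -0.001 0 0 0;0 0 0.012 -0.001 0 0 0;0 0 0 -0.001 0 0 0;0 0 0 -0.001 0 0 0"

```text
time: 12.12
tool_pos: [0.5326, 0.1658, 0.0664]
ee_rot: [3.137, -0.002, 0.604]
wrist_force: [-0.4, -2.9, 9.7]
width: 0.0
```

Call:
servo_tool --targets "0 0 0 -0.02 0 0 0;0 0 0.056 -0.022 0 0 0;0 0 0.056 -0.022 0 0 0;0 0 0.056 -0.002 0 0 0;0 0 0.056 0 0 0 0;0 0 0.045 0 0 0 0;0 0 0.034 0 0 0 0;0 0 0.023 0 0 0 0;0 0 0.012 0 0 0 0;0 0 0 0 0 0 0;0 0 0 0 0 0 0"

```text
time: 13.03
tool_pos: [0.5324, 0.165, 0.0664]
ee_rot: [3.136, -0.0, 0.604]
wrist_force: [-0.1, -6.4, 10.4]
width: 0.0007
```

```bash
python3 - <<'E'
from h import *
o=get_obs();print(o["time"],o["tool_pos"],o["wrist_force"])
s=vision.snapshot("scene");crop(s,"b2s.png",330,205,400,260,10)
E
```

```text
13.0333 [0.5324 0.165  0.0664] [-0.0634 -6.4093 10.403 ]
```

View pics/b2s.png

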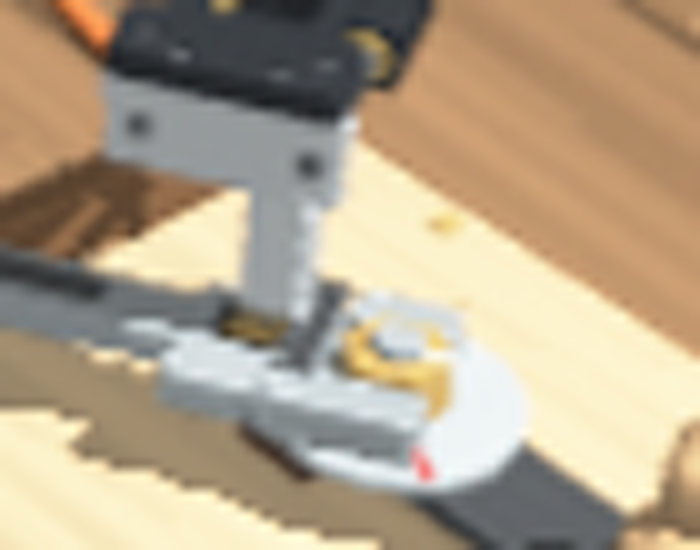

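Call:
servo_tool --targets "0 0 0 -0.02 0 0 0;0 0 0.064 -0.022 0 0 0;0 0 0.064 -0.022 0 0 0;0 0 0.064 -0.002 0 0 0;0 0 0.064 -0.001 0 0 0;0 0 0.054 -0.001 0 0 0;0 0 0.043 -0.001 0 0 0;0 0 0.032 -0.001 0 0 0;0 0 0.032 -0.001 0 0 0"

```text
time: 13.83
tool_pos: [0.5377, 0.1599, 0.0665]
ee_rot: [3.137, -0.004, 0.604]
wrist_force: [2.0, -4.6, 7.1]
width: 0.0007
```

Call:
servo_tool --targets "0 0 -0.011 0 0 0 0;0 0 -0.022 0 0 0 0;0 0 -0.022 0 0 0 0"

```text
time: 14.08
tool_pos: [0.5346, 0.1646, 0.0665]
ee_rot: [3.137, -0.004, 0.604]
wrist_force: [2.1, -2.6, 5.7]
width: 0.0004
```

Call:
servo_tool --targets "0 0 0 -0.02 0 0 0;0 0 0.054 -0.022 0 0 0;0 0 0.054 -0.022 0 0 0;0 0 0.054 -0.001 0 0 0;0 0 0.054 0.001 0 0 0;0 0 0.043 0.001 0 0 0;0 0 0.032 0.002 0 0 0;0 0 0.021 0.002 0 0 0;0 0 0.01 0.002 0 0 0;0 0 0 0.002 0 0 0;0 0 0 0.002 0 0 0"

```text
time: 15.0
tool_pos: [0.5354, 0.1637, 0.0665]
ee_rot: [3.136, -0.005, 0.604]
wrist_force: [2.8, -4.4, 8.1]
width: 0.0006
```

Call:
servo_tool --targets "0 0 0 -0.02 0 0 0;0 0 0.054 -0.022 0 0 0;0 0 0.054 -0.022 0 0 0;0 0 0.054 -0.001 0 0 0;0 0 0.054 0.001 0 0 0;0 0 0.043 0.001 0 0 0;0 0 0.032 0.001 0 0 0;0 0 0.021 0.001 0 0 0;0 0 0.01 0.001 0 0 0;0 0 0 0.001 0 0 0;0 0 0 0.001 0 0 0"

```text
time: 15.92
tool_pos: [0.5357, 0.1635, 0.0664]
ee_rot: [3.135, -0.005, 0.604]
wrist_force: [2.1, -4.7, 9.4]
width: 0.0005
```

Call:
servo_tool --targets "0 0 0 -0.03 0 0 0;0 0 0.05 -0.1 0 0 0;0 0 0.2 -0.25 0 0 0;0 0 0.35 -0.35 0 0 0;0 0 0.5 -0.35 0 0 0;0 0 0.6 -0.35 0 0 0;0 0 0.6 -0.35 0 0 0"

```text
time: 16.5
tool_pos: [0.6202, 0.0365, 0.1509]
ee_rot: [3.139, 0.001, 0.598]
wrist_force: [-0.6, -0.0, -0.3]
width: 0.0
```

```bash
python3 - <<'E'
from h import *
o=get_obs();print(o["time"],o["tool_pos"],o["wrist_force"])
s=vision.snapshot("top");crop(s,"c1.png",225,170,265,205,18)
s=vision.snapshot("scene");crop(s,"c1s.png",330,205,400,260,10)
E
```

```text
16.5 [0.6202 0.0365 0.1509] [-0.6199 -0.0379 -0.2657]
```

View pics/c1.png

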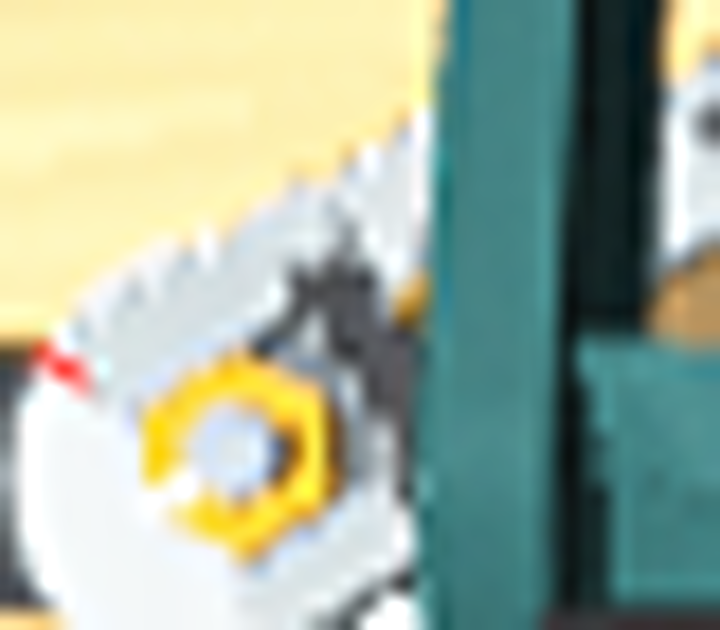

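View pics/c1s.png

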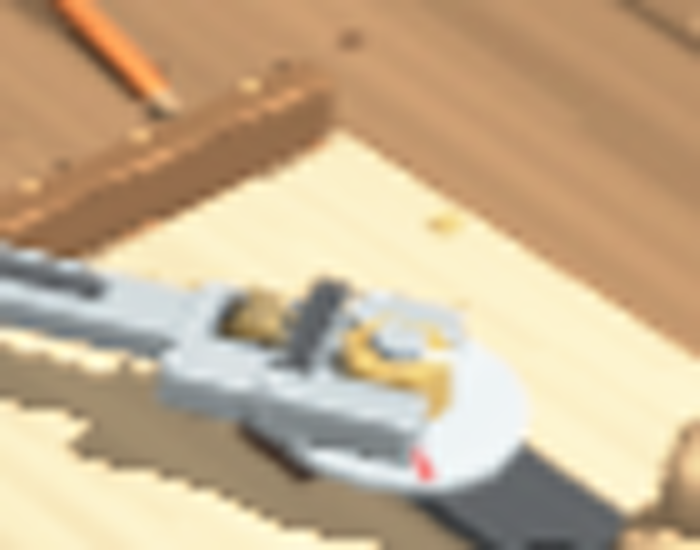

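Call:
servo_tool --targets "0 -0.04 0.1 0 0 0 0;0 -0.1 0.22 0 0 0 0;0 -0.14 0.3 0 0 0 0;0 -0.14 0.3 0 0 0 0"

```text
time: 16.93
tool_pos: [0.6306, -0.0423, 0.1499]
ee_rot: [-3.141, 0.003, 0.602]
wrist_force: [-0.4, -0.1, -1.1]
width: 0.0008
```

```bash
python3 - <<'E'
from h import *
s=vision.snapshot("top");cv2.imwrite("pics/c2.png",cv2.resize(s["image"][180:210,225:265,::-1],None,fx=20,fy=20,interpolation=cv2.INTER_NEAREST))
E
```

```text
(no output)
```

View pics/c2.png

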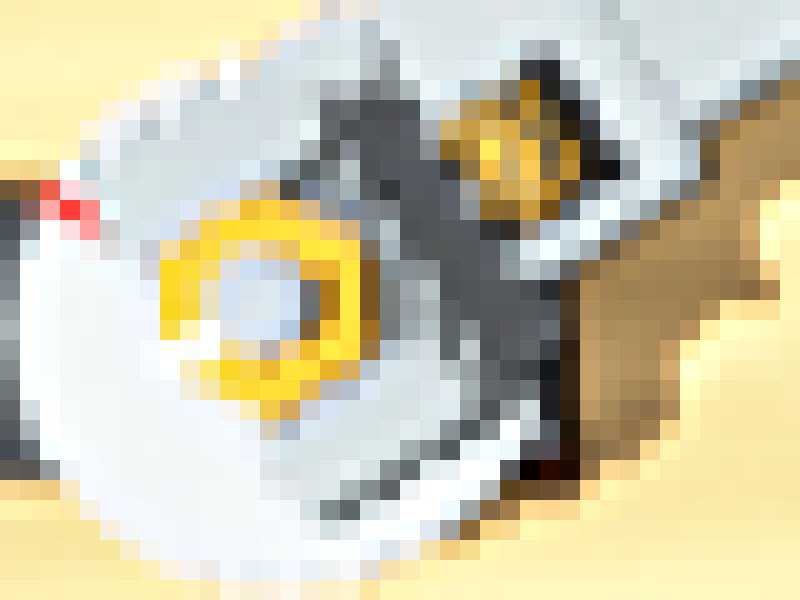

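```bash
python3 - <<'E'
from h import *
s=vision.snapshot("top")
u=np.array([np.cos(np.radians(124.5)),np.sin(np.radians(124.5))]);n=np.array([-u[1],u[0]])
f=lambda U,V,z=.062:ray(s,(U/20+225-.5,V/20+180-.5),z)[:2]
nut=f(262,300,.069);print(nut)
for nm,P in {"dark in":[(330,490),(400,455),(480,405)],"fixout":[(80,155),(160,105),(240,60),(340,10)],"movin":[(270,440),(310,415),(390,365)],"fixin":[(110,230),(140,225),(230,180),(290,150)]}.items():
    for p in P:
        q=f(*p)-np.array([.5127,.197]);print(nm,q@u,q@n)
hs=s["image"];
E
```

```text
[0.5125 0.1967]
dark in 0.007132718776345333 0.028212625130981016
dark in -0.004207779299152904 0.029542096708467344
dark in -0.01797646117619166 0.029817451619869345
fixout 0.011208556306850293 -0.034038611416821726
fixout -0.0026015001521962383 -0.033802711236689396
fixout -0.016029623796601642 -0.032937039082647376
fixout -0.032335468231864506 -0.031066341030071234
movin 0.010516152694380863 0.017110716410569615
movin 0.0036374886332473954 0.017244431744820415
movin -0.010132935051173311 0.017512116979827005
fixin 0.01348060497429125 -0.022172439368591215
fixin 0.009401438994077728 -0.020355789836356254
fixin -0.0052277711872172165 -0.018668536819364027
fixin -0.014989923829326918 -0.01754262357499775
```

```bash
cat > ang.py <<'E'
from h import *
def handle(s,nut=np.array([.5127,.197]),lo=.09,hi=.215,guess=124.5,show=True):
    # handle outline at z=.060: mask of bright/grey low-sat pixels around guess line
    hsv=cv2.cvtColor(s["image"],cv2.COLOR_RGB2HSV)
    m=(hsv[...,1]<70)
    ys,xs=np.nonzero(m[100:260,200:400]);
    P=np.array([ray(s,(x+200,y+100),.060)[:2] for x,y in zip(xs,ys)])
    a=np.radians(guess)
    for i in range(6):
        u=np.array([np.cos(a),np.sin(a)]);n=np.array([-u[1],u[0]])
        d=P-nut;t=d@u;l=d@n
        k=(t<-lo)&(t>-hi)&(abs(l)<(.025 if i<2 else .018));A=np.polyfit(t[k],l[k],1)
        a+=np.arctan(A[0])
        if i==5: print("handle deg",np.degrees(a),"lat offset at nut(mm)",1e3*A[1],"n",k.sum(),"lat",l[k].min(),l[k].max(),"t end",t[abs(l)<.012].min())
    return a
if __name__=="__main__":
    s=vision.snapshot("top");handle(s)
    cv2.imwrite("pics/ang_%d.png"%int(get_obs()["time"]*10),cv2.resize(s["image"][110:230,200:340,::-1],None,fx=5,fy=5,interpolation=cv2.INTER_CUBIC))
E
python3 ang.py; ls pics|grep ang
```

```text
handle deg 123.51598438559945 lat offset at nut(mm) -2.352066746794031 n 256 lat -0.017108834507417615 0.017580273941195816 t end -0.38891061995109727
ang_170.png
```

View pics/ang_170.png

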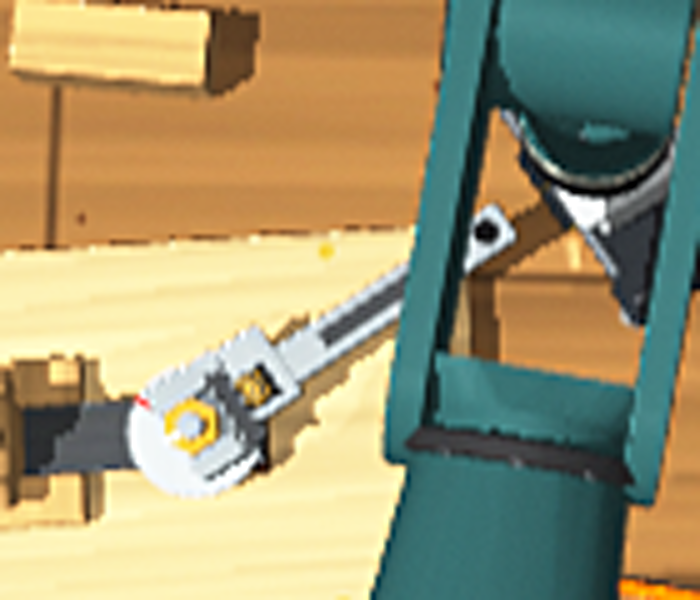

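```bash
python3 - <<'E'
from h import *
s=vision.snapshot("top")
f=lambda U,V,z:ray(s,(U/5+200-.4,V/5+110-.4),z)[:2]
nut=np.array([.5127,.197])
for nm,U,V,z in[("hole",487,231,.060),("slot1",330,334,.06),("slot2",400,288,.06)]:
    d=nut-f(U,V,z);print(nm,np.degrees(np.arctan2(d[1],d[0])),np.hypot(*d))
e1=np.array([f(305,330,.06),f(410,262,.06)]);e2=np.array([f(325,370,.06),f(395,325,.06)])
for e in(e1,e2):d=e[0]-e[1];print(np.degrees(np.arctan2(d[1],d[0])))
# white line on nut: centroid of bright inside ring
im=s["image"].astype(int)
hsv=cv2.cvtColor(s["image"],cv2.COLOR_RGB2HSV)
E
```

```text
hole 124.92134765938748 0.20899844814734392
slot1 125.14998908945692 0.09748751819208192
slot2 125.02047284141584 0.1470858269752224
124.4041394592087
124.13660306478631
```

Call:
servo_tool --targets "0 0.04 -0.15 0 0 0 0;0 0.08 -0.3 0 0 0 0;0 0.14 -0.45 0 0 0 0;0 0.14 -0.6 0 0 0 0;0 0.14 -0.75 0.1 0 0 0;0 0.14 -0.846 0.2 0 0 0;0 0.14 -0.846 0.28 0 0 0;0 0.14 -0.846 0.325 0 0 0;0 0.14 -0.846 0.325 0 0 0;0 0.14 -0.846 0.325 0 0 0;0 0.14 -0.846 0.325 0 0 0"

```text
time: 18.05
tool_pos: [0.5412, 0.1538, 0.0715]
ee_rot: [3.141, -0.002, 0.604]
wrist_force: [0.8, -0.1, 0.7]
width: 0.0005
```

Call:
servo_tool --targets "0 0 0 0.024 0 0 0;0 0 0 0.026 0 0 0;0 0 -0.01 0.026 0 0 0;0 0 -0.02 0.026 0 0 0"

```text
time: 18.38
tool_pos: [0.541, 0.156, 0.0666]
ee_rot: [3.135, -0.005, 0.602]
wrist_force: [3.2, -3.3, 5.5]
width: 0.0004
```

Call:
servo_tool --targets "0 0 -0.01 0 0 0 0;0 0 -0.02 0 0 0 0"

```text
time: 18.55
tool_pos: [0.538, 0.1604, 0.0666]
ee_rot: [3.135, -0.006, 0.602]
wrist_force: [2.6, -2.9, 5.1]
width: 0.0006
```

Call:
servo_tool --targets "0 0 -0.01 0 0 0 0;0 0 -0.014 0 0 0 0;0 0 -0.014 0 0 0 0"

```text
time: 18.8
tool_pos: [0.5358, 0.1636, 0.0666]
ee_rot: [3.136, -0.005, 0.603]
wrist_force: [1.0, -2.5, 5.2]
width: 0.0004
```

Call:
servo_tool --targets "0 0 0 -0.02 0 0 0;0 0 0.054 -0.022 0 0 0;0 0 0.054 -0.022 0 0 0;0 0 0.054 0.001 0 0 0;0 0 0.054 0.004 0 0 0;0 0 0.043 0.004 0 0 0;0 0 0.032 0.004 0 0 0;0 0 0.021 0.004 0 0 0;0 0 0.01 0.004 0 0 0;0 0 0 0.004 0 0 0;0 0 0 0.004 0 0 0"

```text
time: 19.72
tool_pos: [0.5367, 0.163, 0.0664]
ee_rot: [3.133, -0.007, 0.603]
wrist_force: [3.1, -6.0, 11.1]
width: 0.0005
```

Call:
servo_tool --targets "0 0 0 -0.02 0 0 0;0 0 0.054 -0.022 0 0 0;0 0 0.054 -0.022 0 0 0;0 0 0.054 0.001 0 0 0;0 0 0.054 0.003 0 0 0;0 0 0.043 0.003 0 0 0;0 0 0.032 0.003 0 0 0;0 0 0.021 0.003 0 0 0;0 0 0.01 0.003 0 0 0;0 0 0 0.003 0 0 0;0 0 0 0.003 0 0 0"

```text
time: 20.63
tool_pos: [0.5373, 0.1621, 0.0663]
ee_rot: [3.131, -0.007, 0.603]
wrist_force: [3.4, -7.5, 13.2]
width: 0.0001
```

Call:
servo_tool --targets "0 0 0 -0.03 0 0 0;0 0 0.05 -0.1 0 0 0;0 0 0.2 -0.2 0 0 0;0 0 0.35 -0.2 0 0 0;0 0 0.5 -0.2 0 0 0;0 0 0.65 -0.2 0 0 0;0 0 0.8 -0.2 0 0 0;0 0 0.9 -0.2 0 0 0;0 0 0.9 -0.2 0 0 0"

```text
time: 21.38
tool_pos: [0.6613, -0.0247, 0.1092]
ee_rot: [-3.141, 0.003, 0.599]
wrist_force: [-0.9, 0.3, -0.2]
width: 0.0005
```

```bash
python3 - <<'E'
from h import *
print(get_obs()["tool_pos"])
s=vision.snapshot("top");cv2.imwrite("pics/c3.png",cv2.resize(s["image"][180:210,225:265,::-1],None,fx=20,fy=20,interpolation=cv2.INTER_NEAREST))
crop(s,"c3b.png",200,110,340,230,5)
E
```

```text
[ 0.6613 -0.0247  0.1092]
```

View pics/c3.png

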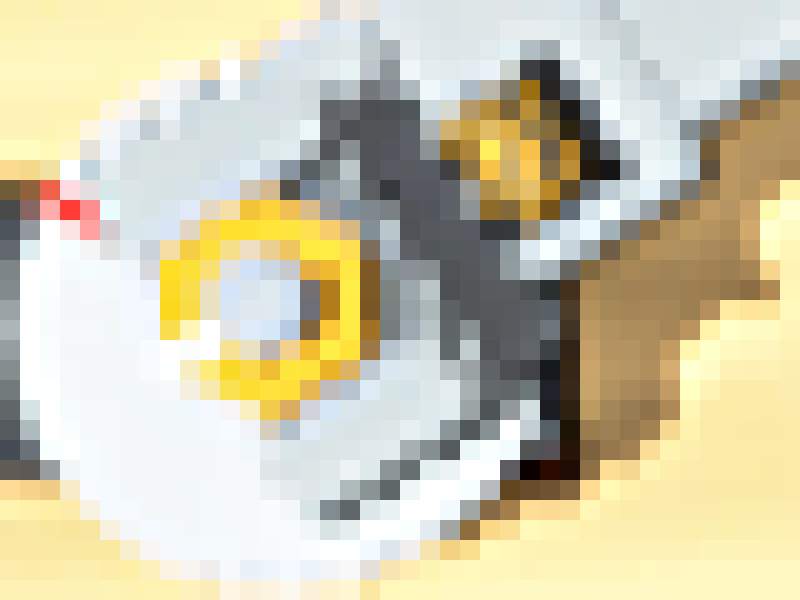

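View pics/c3b.png

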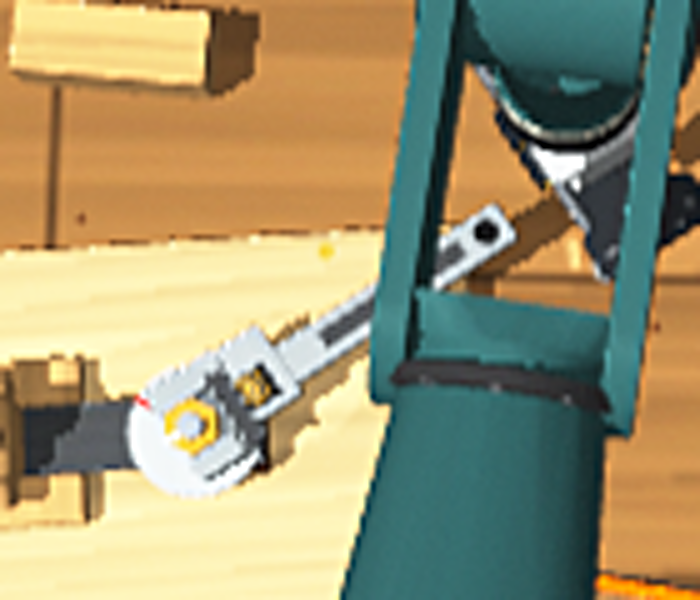

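```bash
python3 - <<'E'
from h import *
rel((.5696,.1148,.11),34.7)
rel((.5696,.1148,.048),34.7)
E
```

```text
shift [ 0.0109 -0.6567 -0.0008] turn [-0.001   0.0009 -0.0016]
shift [ 0.0116 -0.6559  0.2472] turn [-0.001   0.0009 -0.0016]
```

Call:
servo_tool --targets "0.42 0.002 -0.13 0 0 0 0;0.42 0.005 -0.27 0 0 0 0;0.42 0.008 -0.4 0 0 0 0;0.42 0.011 -0.53 0 0 0 0;0.42 0.011 -0.63 0 0 0 0;0.42 0.011 -0.656 0 0 0 -0.001;0.42 0.011 -0.656 0 0 0 -0.001;0.42 0.011 -0.656 0 0 0 -0.001;0.42 0.011 -0.656 0.02 0 0 -0.001;0.42 0.011 -0.656 0.03 0 0 -0.001"

```text
time: 22.27
tool_pos: [0.5698, 0.1153, 0.1036]
ee_rot: [3.142, 0.001, 0.606]
wrist_force: [-1.1, -0.4, -0.9]
width: 0.0397
```

```bash
python3 - <<'E'
from h import *
rel((.5696,.1148,.048),34.7)
print(get_obs()["width"])
E
```

```text
shift [-0.0017  0.0012  0.2225] turn [0.     0.0002 0.0001]
0.039691249596537234
```

Call:
servo_tool --targets "0.42 -0.001 0.001 0.06 0 0 0;0.42 -0.001 0.001 0.13 0 0 0;0.42 -0.001 0.001 0.19 0 0 0;0.42 -0.001 0.001 0.222 0 0 0;0.42 -0.001 0.001 0.222 0 0 0;0.34 -0.001 0.001 0.222 0 0 0;0.34 -0.001 0.001 0.222 0 0 0"

```text
time: 22.85
tool_pos: [0.5703, 0.1157, 0.0498]
ee_rot: [3.141, -0.001, 0.607]
wrist_force: [0.5, 0.9, 0.2]
width: 0.0322
```

```bash
cat > arc.py <<'E'
from h import *
import sys
# plan arc rows: tool at radius r along current bearing from nut, turn clockwise by degs list
o=get_obs();nut=np.array([.5127,.197]);p=o["tool_pos"];d=p[:2]-nut
r=np.hypot(*d);ph=np.degrees(np.arctan2(d[1],d[0]));yaw=np.degrees(o["ee_rot"][2])
print("t",o["time"],"r",r,"phi",ph,"yaw",yaw,"w",o["width"],"F",o["wrist_force"],"pos",p)
R=.100
for k in map(float,sys.argv[2:]):
    a=np.radians(float(sys.argv[1])-k)   # start bearing minus k
    q=nut+R*np.array([np.cos(a),np.sin(a)])
    print(k,end=" ");rel((q[0],q[1],.048),float(sys.argv[1])-k+90,o)
E
python3 arc.py -55.3 5 10 15 20 25 30
```

```text
t 22.85 r 0.0996029408249887 phi -54.695637443283196 yaw 34.76808994377407 w 0.03222061708693324 F [0.5383 0.93   0.1856] pos [0.5703 0.1157 0.0498]
5.0 shift [-0.0391  0.      0.0073] turn [ 0.0003 -0.0004  0.0282]
10.0 shift [-0.0737 -0.0046  0.0073] turn [ 0.0002 -0.0004  0.0559]
15.0 shift [-0.1077 -0.0122  0.0072] turn [ 0.0002 -0.0004  0.0837]
20.0 shift [-0.141  -0.0227  0.0072] turn [ 0.0002 -0.0005  0.1115]
25.0 shift [-0.1732 -0.0361  0.0071] turn [ 0.0002 -0.0005  0.1393]
30.0 shift [-0.2041 -0.0522  0.007 ] turn [ 0.0002 -0.0005  0.167 ]
```

Call:
servo_tool --targets "0.34 -0.022 0.001 0.003 0 0 0.014;0.34 -0.039 0 0.005 0 0 0.028;0.34 -0.057 -0.002 0.005 0 0 0.042;0.34 -0.074 -0.005 0.005 0 0 0.056;0.34 -0.091 -0.008 0.005 0 0 0.07;0.34 -0.108 -0.012 0.005 0 0 0.084;0.34 -0.124 -0.017 0.005 0 0 0.098;0.34 -0.141 -0.023 0.005 0 0 0.112;0.34 -0.157 -0.029 0.005 0 0 0.126;0.34 -0.173 -0.036 0.005 0 0 0.139;0.34 -0.189 -0.044 0.005 0 0 0.153;0.34 -0.204 -0.052 0.005 0 0 0.167"

```text
time: 23.85
tool_pos: [0.523, 0.0974, 0.0498]
ee_rot: [3.141, -0.008, 0.08]
wrist_force: [3.4, -0.2, -1.9]
width: 0.0319
```

```bash
python3 arc.py -85.3 5 10 15 20 25 ; python3 ang.py;ls -t pics|head -1
```

```text
t 23.85 r 0.10010838940283077 phi -84.11328621583009 yaw 4.607852699136768 w 0.03188022018255562 F [ 3.3794 -0.151  -1.9477] pos [0.523  0.0974 0.0498]
5.0 shift [-0.0432 -0.0018  0.0069] turn [ 0.0001 -0.0024  0.0273]
10.0 shift [-0.0778 -0.0063  0.0067] turn [-0.     -0.0024  0.055 ]
15.0 shift [-0.1119 -0.0138  0.0064] turn [-0.0001 -0.0024  0.0828]
20.0 shift [-0.1452 -0.0242  0.0062] turn [-0.0002 -0.0024  0.1106]
25.0 shift [-0.1775 -0.0375  0.0059] turn [-0.0003 -0.0024  0.1384]
handle deg 247.89397543425193 lat offset at nut(mm) 75.14336648263397 n 19 lat -0.014211976122960206 0.015546889984780508 t end -0.12097652707476848
ang_239.png
```

View pics/ang_239.png

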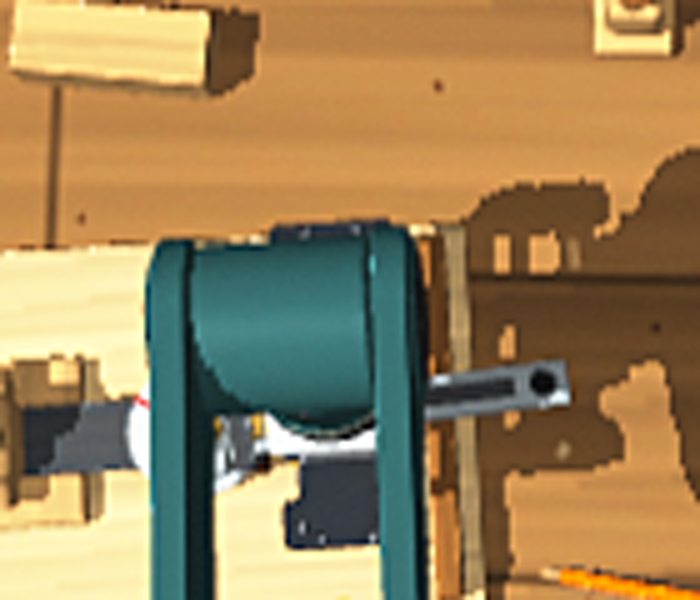

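Call:
servo_tool --targets "0.34 -0.025 -0.001 0 0 0 0.014;0.34 -0.043 -0.002 0 0 0 0.027;0.34 -0.061 -0.004 0 0 0 0.041;0.34 -0.078 -0.006 0 0 0 0.055;0.34 -0.095 -0.01 0 0 0 0.069;0.34 -0.112 -0.014 0 0 0 0.083;0.34 -0.129 -0.019 0 0 0 0.097;0.34 -0.145 -0.024 0 0 0 0.111;0.34 -0.162 -0.031 0 0 0 0.125;0.34 -0.177 -0.037 0 0 0 0.138;0.34 -0.177 -0.037 0 0 0 0.138"

```text
time: 24.82
tool_pos: [0.4774, 0.1024, 0.0499]
ee_rot: [-3.141, -0.006, -0.351]
wrist_force: [3.0, -3.0, 2.9]
width: 0.032
```

```bash
python3 arc.py -110.3 2 5 ; python3 ang.py>/dev/null;ls -t pics|head -1
```

```text
t 24.8167 r 0.10097975485075016 phi -110.46164969058545 yaw -20.086577024346457 w 0.03202007177211887 F [ 2.9535 -2.9847  2.854 ] pos [0.4774 0.1024 0.0499]
2.0 shift [-0.0129 -0.0042  0.0075] turn [-0.0002 -0.002   0.0123]
5.0 shift [-0.0337 -0.0056  0.0073] turn [-0.0002 -0.002   0.029 ]
ang_239.pngTraceback (most recent call last):
  File "ang.py", line 17, in <module>
    s=vision.snapshot("top");handle(s)
                             ~~~~~~^^^
  File "ang.py", line 12, in handle
    k=(t<-lo)&(t>-hi)&(abs(l)<(.025 if i<2 else .018));A=np.polyfit(t[k],l[k],1)
                                                         ~~~~~~~~~~^^^^^^^^^^^^^
    raise TypeError("expected non-empty vector for x")
TypeError: expected non-empty vector for x
```

```bash
cat > hole.py <<'E'
from h import *
s=vision.snapshot("top");g=cv2.cvtColor(s["image"],cv2.COLOR_RGB2GRAY)
nut=np.array([.5127,.197])
best=[]
cs,_=cv2.findContours((g<45).astype(np.uint8),cv2.RETR_LIST,cv2.CHAIN_APPROX_NONE)
w=np.clip(70-g.astype(float),0,None)
for c in cs:
    a=cv2.contourArea(c)
    if 2<a<40:
        x,y,ww,hh=cv2.boundingRect(c);sl=w[y-2:y+hh+2,x-2:x+ww+2]
        if sl.sum()==0: continue
        yy,xx=np.mgrid[y-2:y+hh+2,x-2:x+ww+2];u,v=(xx*sl).sum()/sl.sum(),(yy*sl).sum()/sl.sum()
        p=ray(s,(u,v),.06)[:2];d=nut-p
        if .200<np.hypot(*d)<.217: print("cand",u,v,a,"r",np.hypot(*d),"deg",np.degrees(np.arctan2(d[1],d[0])))
crop(s,"hole_%d.png"%int(get_obs()["time"]*100),200,110,340,230,5);print(get_obs()["time"])
E
python3 hole.py; ls -t pics|head -1
```

```text
cand 304.52923538230885 218.06296851574214 9.0 r 0.20801289872397957 deg 71.65112199746626
24.9167
hole_2491.png
```

Call:
servo_tool --targets "0.34 -0.014 0 0 0 0 0.012;0.34 -0.028 -0.001 0 0 0 0.023;0.34 -0.038 -0.002 0 0 0 0.03;0.34 -0.044 -0.003 0 0 0 0.036;0.34 -0.044 -0.003 0 0 0 0.036;0.34 -0.044 -0.003 0 0 0 0.036"

```text
time: 25.42
tool_pos: [0.4679, 0.1068, 0.0497]
ee_rot: [-3.14, -0.006, -0.463]
wrist_force: [4.4, -3.8, 2.8]
width: 0.0318
```

```bash
python3 hole.py; python3 arc.py -117
```

```text
cand 301.7388632872504 224.70660522273425 6.5 r 0.20785908332672984 deg 65.8417513622136
25.4667
t 25.4667 r 0.1007260994862895 phi -116.36844217540488 yaw -26.511346953031808 w 0.031983193349263854 F [ 3.3491 -3.2076  3.3158] pos [0.468  0.1068 0.0497]
```

Call:
servo_tool --targets "0.34 0.006 0 0 0 0 0;0.4 0.006 0 -0.06 0 0 0;0.4 0.006 0 -0.16 0 0 0;0.4 0 0.1 -0.25 0 0 0;0.4 0 0.25 -0.25 0 0 0;0.4 0 0.4 -0.25 0 0 0;0.4 0 0.5 -0.25 0 0 0;0.4 0 0.5 -0.25 0 0 0"

```text
time: 26.13
tool_pos: [0.4067, -0.0062, 0.1098]
ee_rot: [3.14, 0.003, -0.467]
wrist_force: [-0.5, -0.2, -0.3]
width: 0.0375
```

```bash
python3 hole.py; python3 - <<'E'
from h import *
print(get_obs()["tool_pos"])
s=vision.snapshot("top");cv2.imwrite("pics/d1.png",cv2.resize(s["image"][178:213,222:262,::-1],None,fx=20,fy=20,interpolation=cv2.INTER_NEAREST))
crop(s,"d1b.png",200,110,340,230,5)
s=vision.snapshot("scene");crop(s,"d1s.png",320,200,400,260,10)
E
```

```text
cand 167.98865979381443 211.54896907216494 7.5 r 0.21041873317411064 deg -75.46617981026874
26.1833
[ 0.4078 -0.0047  0.1099]
```

View pics/d1.png

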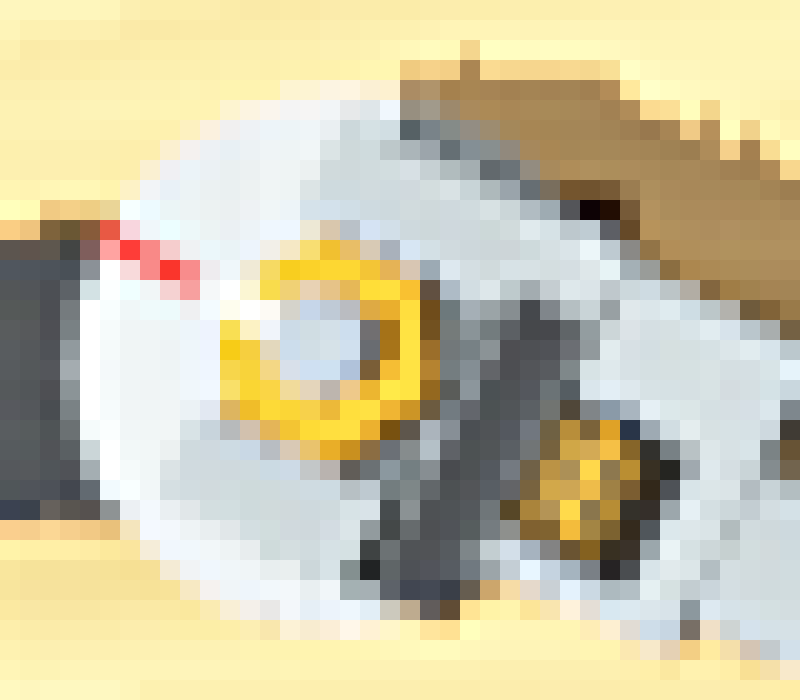

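View pics/d1b.png

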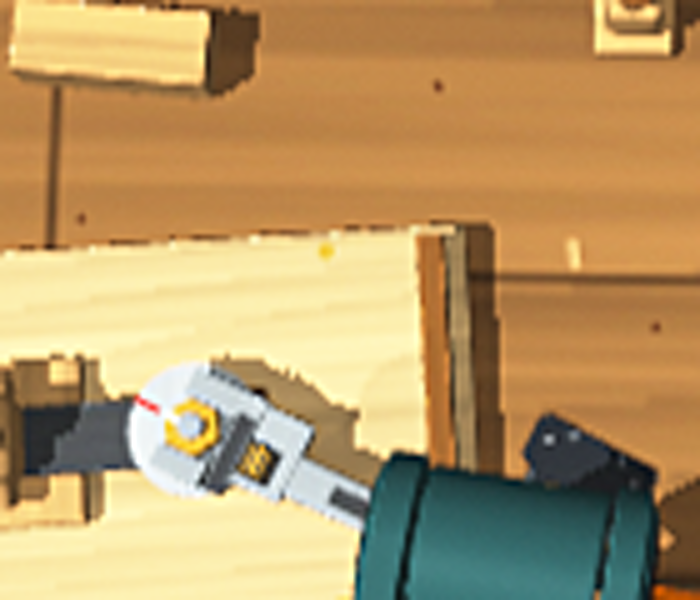

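View pics/d1s.png

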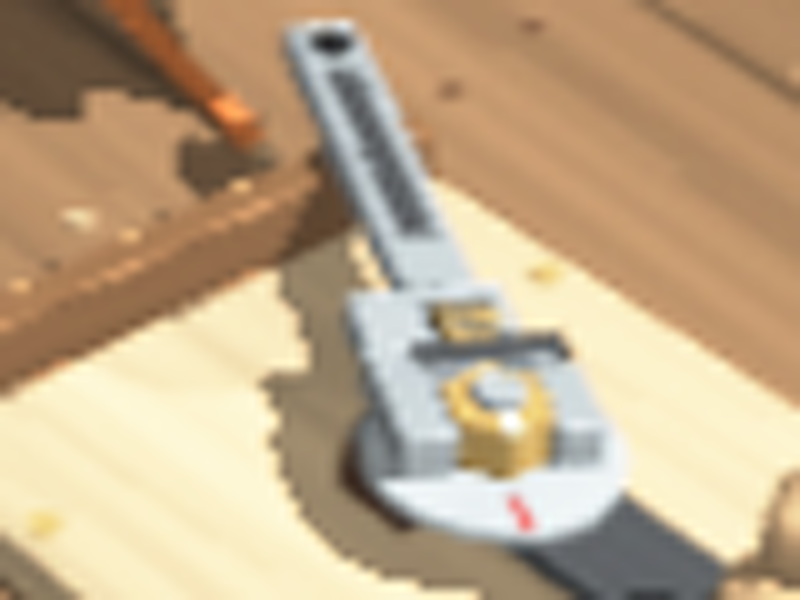

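```bash
cat > fin.py <<'E'
from h import *
A=lambda d:np.degrees(np.arctan2(d[1],d[0]))
t=vision.snapshot("top");s=vision.snapshot("scene")
for nm,S,roi in(("top",t,(222,178,262,213)),("scene",s,(330,205,400,260))):
    im=S["image"].astype(float);x0,y0,x1,y1=roi;c=im[y0:y1,x0:x1]
    w=np.clip(c[...,0]-np.maximum(c[...,1],c[...,2])-40,0,None)
    hs=cv2.cvtColor(S["image"],cv2.COLOR_RGB2HSV)[y0:y1,x0:x1]
    w[~((hs[...,0]<8)|(hs[...,0]>172))]=0
    yy,xx=np.mgrid[y0:y1,x0:x1]
    k,lab=cv2.connectedComponents((w>0).astype(np.uint8))
    b=max(range(1,k),key=lambda i:w[lab==i].sum());w[lab!=b]=0
    P=np.array([ray(S,(x,y),.046)[:2] for x,y in zip(xx[w>0],yy[w>0])]);W=w[w>0]
    m=(P*W[:,None]).sum(0)/W.sum();C=np.cov(P.T,aweights=W);v=np.linalg.eigh(C)[1][:,1]
    print(nm,"tick",m,"dir",A(v)%180,"n",len(W))
    for nut in((.5127,.197),(.512,.1975)):
        d=m-np.array(nut);print("   bearing",A(d),np.hypot(*d))
# white line: bright pixels within ring on nut top, top view
im=t["image"].astype(float);
yy,xx=np.mgrid[178:213,222:262];c=im[178:213,222:262]
P=np.array([ray(t,(x,y),.0645)[:2] for x,y in zip(xx.ravel(),yy.ravel())])
for nut in((.5127,.197),(.512,.1975)):
    d=P-np.array(nut);r=np.hypot(*d.T);a=np.degrees(np.arctan2(d[:,1],d[:,0]))
    k=(r>.009)&(r<.015);bl=np.clip(c[...,2].ravel()-110,0,None)
    kk=k&(abs(a-65)<30);print("white bearing",(a[kk]*bl[kk]).sum()/bl[kk].sum(),np.c_[a[kk],r[kk]*1e3,bl[kk]][bl[kk]>20])
# hole in scene
g=cv2.cvtColor(s["image"],cv2.COLOR_RGB2GRAY).astype(float)
sub=g[196:212,340:370];w=np.clip(60-sub,0,None);yy,xx=np.mgrid[196:212,340:370];u,v=(xx*w).sum()/w.sum(),(yy*w).sum()/w.sum()
p=ray(s,(u,v),.06)[:2];d=np.array([.5127,.197])-p;print("scene hole",u,v,A(d),np.hypot(*d))
E
python3 fin.py
```

```text
top tick [0.527 0.227] dir 62.194985761767825 n 8
   bearing 64.52402439726656 0.03323394073550117
   bearing 63.0574674288387 0.03309449132803031
scene tick [0.5245 0.2255] dir 67.62192463231423 n 5
   bearing 67.56764521447973 0.03083113209069629
   bearing 66.00112540040037 0.030647535632483867
white bearing 66.7769901579769 [[ 56.2599  13.6272 101.    ]
 [ 72.1453  14.8776 128.    ]
 [ 67.6709  12.1314 145.    ]
 [ 60.6546   9.5017 134.    ]
 [ 81.5507  11.2335  87.    ]]
white bearing 63.102692276537454 [[ 52.6424  13.6274 101.    ]
 [ 68.9359  14.6392 128.    ]
 [ 63.657   11.9642 145.    ]
 [ 55.461    9.4477 134.    ]
 [ 77.51    10.8688  87.    ]]
scene hole 352.5121951219512 204.0 64.96291108964203 0.20982902917110827
```

Call:
servo_tool --targets "0.4 0 0.13 -0.05 0 0 0;0.4 0 0.28 -0.1 0 0 0;0.4 -0.05 0.4 -0.1 0 0 0;0.4 -0.1 0.5 -0.1 0 0 0;0.4 -0.1 0.5 -0.1 0 0 0"

```text
time: 26.8
tool_pos: [0.3291, -0.106, 0.1353]
ee_rot: [3.14, 0.001, -0.467]
wrist_force: [0.0, 1.4, 0.2]
width: 0.0376
```

```bash
python3 hole.py; python3 - <<'E'
from h import *
print(get_obs()["tool_pos"])
s=vision.snapshot("top");crop(s,"d2.png",220,170,340,240,6)
f=lambda u,v:ray(s,(u,v),.06)[:2]
sc=vision.snapshot("scene")
p=ray(sc,(28/6+300-.4,272/6+180-.4),.06)[:2];d=np.array([.5127,.197])-p;print("a9s hole",np.degrees(np.arctan2(d[1],d[0])),np.hypot(*d))
E
```

```text
cand 301.51079136690646 225.5525179856115 7.5 r 0.20832768433195895 deg 65.14920099694066
cand 167.97912423625255 211.55040733197555 7.5 r 0.21044676971023954 deg -75.46684261102068
26.85
[ 0.3306 -0.105   0.1353]
a9s hole 123.92913851113659 0.20989400388275495
```

View pics/d2.png

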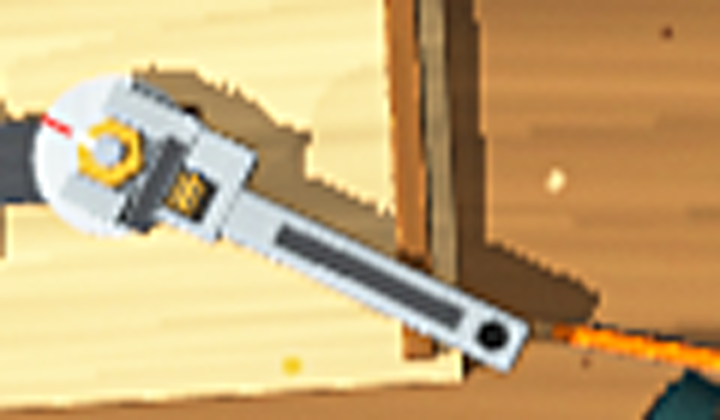

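```bash
python3 - <<'E'
from h import *
s=vision.snapshot("scene");cv2.imwrite("pics/end.png",s["image"][:,:,::-1])
E
```

```text
(no output)
```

View pics/end.png

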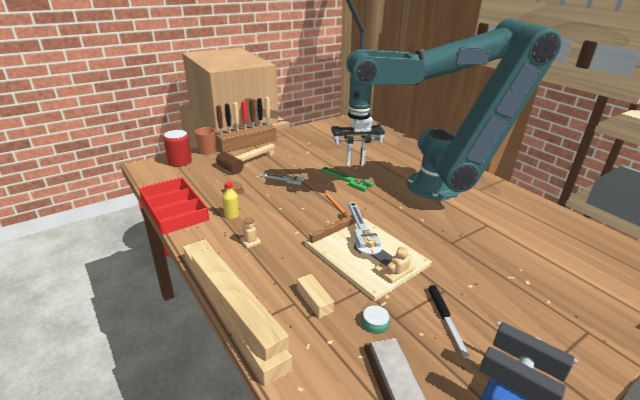

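The wrench (head at about (368,243), handle end at (352,204)) sits on the nut with its handle over the rest. The gripper at (355,150) is clear of everything, and the bystanders are where they were.

```bash
python3 -c "
from bench import robot
print(robot.close_job())"
```

```text
the job is handed in; nothing more can be done
None
```

I laid the larger silver wrench flat around the nut with its handle on the rest and rolled the worm about eight strokes. I then pushed the handle clockwise with the open fingers, backed the gripper off and handed in at about 27 s.

**Jaws:** The top image stayed the same over the last two or three strokes, which suggests they are tight. My pixel measure of the jaw opening was about 1 mm off an exact fit, within its error. The worm forces alone did not settle it.

**Worm press:** The last two strokes pressed the worm at 11 and 13 N, slightly over the 5–10 N advised. That is well under the 40 N and 120 N limits.

**Turn:** The handle now bears 65.1° from above and 65.0° from the scene camera, against about 64.5° for the tick. From the top view it turned about 59.8°. Direct readings of the tick were coarser:

| View | Tick bearing |
|---|---|
| Top | 63–64.5° |
| Scene | 66–67.6° |

The white line read 63–67°. By eye in the top picture it meets the tick.

**Other things:** In the last picture, the other things on the bench look where they started. I checked that by eye only.

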